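# Sort the parts stripped from a keyboard into racks and battery carrier

### The arm

A 6-joint arm with a two-finger parallel gripper is mounted at the origin on a cart in front of the work surface, level with it; the furniture and walls round the work are solid. World frame = base frame: x ahead of the robot, y to its left, z up, the work surface at z = 0. Lengths are in m, angles in rad, forces in N, time in s.
With the tool pointing down it reaches from about 0.275 to 0.725 m from the base axis. Payload 5.6 kg.
Tool frame: the origin (TCP) lies on the centre line of the jaws, within the pads' length; the fingertips stand 11 mm ahead of it and the grasp point (between the pads) lies 8 mm behind it (manip.tip_reach is the distance from the TCP to the fingertips, in m); z points along the fingers, y is the direction in which the jaws open and shut (so a half turn about z gives the same grasp; the last joint's range is limited). The gripper opens to 85 mm and grips with 20 to 120 N. Pads are 22 mm wide; open, the fingers measure 114 mm over their backs; the gripper's body (76 mm by 85 mm) begins 54 mm behind the grasp point. The pads swing forward as they close: fully open they stand 13 mm farther back than shut.
Start: joints at [-1.02, 0.255, 0.108, 0, -1.424, -0.285], TCP at [0.144, -0.531, 0.242] pointing down, gripper open.
Joint ranges: [-2.95, 2.95], [-1.21, 1.97], [-1.09, 1.5], [-2.87, 1.71], [-2.94, -0.07], [-3.05, 3.05]. Speed limits (rad/s): [2.57, 2.57, 3.14, 3.14, 3.14, 3.14].

### API

Orientations are given as a rotation vector (axis times angle).
In Python, from plant import manip gives the robot as it stands.
- The arm moves only by the tool play_rows, never from a script. Its arguments are lists of equal length, an entry for each row: "dr": the turn, a rotation vector about the tool's x, y, z in rad, a list of three; "dp": the shift along the tool's x, y, z in mm, a list of three; "grip": the closure, from 0 (fully open) to 1 (shut). In form: {"dr": [[ax, ay, az], ...], "dp": [[dx, dy, dz], ...], "grip": [grip, ...]}. A call has exactly 5 rows; each row is the pose to reach, as a shift and turn from the pose commanded when the call began, along the tool's axes at that moment; what a row does not reach only later rows make up. A row lasts 1/12 s, in which the tool goes at most 41.7 mm and 7.16 degrees, less where a joint would pass 70% of its speed; a pose out of reach is approached as far as the arm can. A call with a gripper value outside its range is refused whole. The fingers move at their own pace and stop on an object; the grip force is fixed at half the most. Time passes only in rows, so rows that repeat a pose let the fingers close, or fill a call up. It gives the time, the measured TCP pose, the force and the opening at its end, in the units of the state.
- manip.read_state(): the state, without advancing time (a new reading comes with each control period).
- manip.get_image(name): name is "side" or "top" or "wrist"; returns a dict with "frame" (400x640x3 uint8, red, green, blue), "K" (3x3 intrinsics, pixels), "origin" and "rotation" of the camera in the world; the wrist camera has in their place "tool_from_camera" (4x4, takes a point from camera to tool coordinates, whose origin is the TCP and whose axes are the flange's). Camera axes: x right, y down, z forward; pixel columns grow to the right and rows downward; lengths in m; the calibration is good to about 2 mm. A picture is of the moment at which its call begins: read the wrist's pose just before it. There is no depth.
- manip.close_job(): hands the job in, once; it reports no verdict.
The state is a dict: "time": time; "q": joint angles; "qvel": joint speeds; "effort": joint torques, N m; "tcp_pos": TCP position; "ee_rot": TCP orientation; "contact_force": force on the tool from outside, world axes, zero at the start; "ft_torque": the same for the moment, N m; "grip_width": opening from 0.0 (shut) to 1.0 (fully open).
Only numpy, scipy, OpenCV 4.12 (cv2) and the standard library are available. Lean on these libraries where they do the work, as an engineer would, in place of code of your own. Each camera call takes 0.05 s, during which the arm holds its last target.

### The job

Sort the parts taken out of the keyboard: lay the two white keys in the slots of the rack with the white base and the two black keys in the slots of the rack with the black base, one key to a slot, lying level across both combs. Slide the red gate of the battery carrier aside, lay the battery flat in the pocket under it and slide the gate fully shut again, so that the battery cannot come out. Leave the small grey-lidded jar where it stands.

Things in the scene. Friction and masses are not known exactly. Their poses are not given: they have to be found in the camera images.
- white_key_1: off-white plastic keyboard key, one of two, lying flat on the bench; in mm 154 long, 22 wide, 14 high (its last 16 mm at +x is a tongue 12 wide). Origin: centre of its underside; x along its length, z up. Balances near its origin. Lies wide side up as it must lie in the rack. The two white keys are alike.
- white_key_2: off-white plastic keyboard key, the other of two, lying flat on the bench; in mm 154 long, 22 wide, 14 high (its last 16 mm at +x is a tongue 12 wide). Origin: centre of its underside; x along its length, z up. Balances near its origin. Lies wide side up as it must lie in the rack. The two white keys are alike.
- black_key_1: black plastic keyboard key, one of two, lying on the bench; in mm 106 long, 10 wide, 16 high (its last 16 mm at +x is a thin tongue, so the full-section body runs from x = -53 to +37). Origin: centre of its underside; x along its length, z up. The two black keys are alike.
- black_key_2: black plastic keyboard key, the other of two, lying on the bench; in mm 106 long, 10 wide, 16 high (its last 16 mm at +x is a thin tongue, so the full-section body runs from x = -53 to +37). Origin: centre of its underside; x along its length, z up. The two black keys are alike.
- cell: blue and yellow battery cell lying on the bench, 50 mm long, about 15 diameter (12 wide by 14 high to the grip; it does not roll). Origin: centre of its underside; y along its length, z up.
- white_rack: Rack for white keys: white base, wooden combs, wide slots. Fixed. mm: base 90 (x) x 118 (y) x 8; origin centre of underside; slots run along x. Two wooden combs, 8 thick, across at x=+-30, open between; a key bridges both. 2 slots, centred y=+25 and y=-25: floor at z=24, 36 wide; teeth to z=36 slope apart, 47 wide at top. One key a slot, either end forward.
- black_rack: Rack for black keys: black base, wooden combs, narrow slots (too narrow for a white key). Fixed. mm: base 82 (x) x 116 (y) x 8; origin centre of underside; slots run along x. Two wooden combs, 8 thick, across at x=+-26, open between; a key bridges both. 2 slots, centred y=+22 and y=-22: floor at z=24, 20 wide; teeth to z=36 slope apart, 32 wide at top. One key a slot, either end forward.
- cell_carrier: Grey battery carrier, aluminium rails, red sliding gate; fixed. mm: 90 (x) x 178 (y), rails to z=31; origin centre of underside. One pocket 80 (x) x 76 (y), centred x=0, y=-43, floor z=4, rim z=22; the rest (y>-5) is solid deck. The gate, a plate in the rails, slides along y and covers the pocket when shut.
- cell_gate (a joint): red gate, in m: 0 shut over the pocket, 0.080 fully open on the deck (slides to the carrier's +y, about 1.5 N, stays where left; starts shut or nearly so). Plate top z=27 mm; amid it a black grip bar 46 mm along x, 12 thick along y, z=27 to 47 mm (foot 20 thick up to z=30). Bar centre in the carrier's frame: x=0, y=-0.043+joint value.
- jar: small low screw jar, white with a grey lid, 36 mm diameter, 18 high, at the right end of the work; a bystander. Origin: centre of the underside.
There are look-alikes about, which are no part of the job. Leave any pink look-alike of the cell alone.

How it is judged:
At the end, for the whole second after the job is handed in: Each key lies level across both combs in its own slot of its colour's rack (within 10 mm of the slot's centre line if white, 8 mm if black; 32 or 27 mm along it; 0.25 rad), the cell lies on the pocket's floor, the gate is shut to 6 mm; all released and at rest ((((y of white_key_1 in the frame of white_rack between 0.015 and 0.035 m and x of white_key_1 in the frame of white_rack between -0.032 and 0.032 m and z of white_key_1 in the frame of white_rack between 0.02 and 0.029 m and angle between the x axis of white_key_1 and the x axis of white_rack, either way round below 0.25 rad and angle between white_key_1's own z axis and vertical below 0.1 rad) and (y of white_key_2 in the frame of white_rack between -0.035 and -0.015 m and x of white_key_2 in the frame of white_rack between -0.032 and 0.032 m and z of white_key_2 in the frame of white_rack between 0.02 and 0.029 m and angle between the x axis of white_key_2 and the x axis of white_rack, either way round below 0.25 rad and angle between white_key_2's own z axis and vertical below 0.1 rad)) or ((y of white_key_1 in the frame of white_rack between -0.035 and -0.015 m and x of white_key_1 in the frame of white_rack between -0.032 and 0.032 m and z of white_key_1 in the frame of white_rack between 0.02 and 0.029 m and angle between the x axis of white_key_1 and the x axis of white_rack, either way round below 0.25 rad and angle between white_key_1's own z axis and vertical below 0.1 rad) and (y of white_key_2 in the frame of white_rack between 0.015 and 0.035 m and x of white_key_2 in the frame of white_rack between -0.032 and 0.032 m and z of white_key_2 in the frame of white_rack between 0.02 and 0.029 m and angle between the x axis of white_key_2 and the x axis of white_rack, either way round below 0.25 rad and angle between white_key_2's own z axis and vertical below 0.1 rad))) and (((y of black_key_1 in the frame of black_rack between 0.014 and 0.03 m and x of black_key_1 in the frame of black_rack between -0.027 and 0.027 m and z of black_key_1 in the frame of black_rack between 0.02 and 0.029 m and angle between the x axis of black_key_1 and the x axis of black_rack, either way round below 0.25 rad and angle between black_key_1's own z axis and vertical below 0.1 rad) and (y of black_key_2 in the frame of black_rack between -0.03 and -0.014 m and x of black_key_2 in the frame of black_rack between -0.027 and 0.027 m and z of black_key_2 in the frame of black_rack between 0.02 and 0.029 m and angle between the x axis of black_key_2 and the x axis of black_rack, either way round below 0.25 rad and angle between black_key_2's own z axis and vertical below 0.1 rad)) or ((y of black_key_1 in the frame of black_rack between -0.03 and -0.014 m and x of black_key_1 in the frame of black_rack between -0.027 and 0.027 m and z of black_key_1 in the frame of black_rack between 0.02 and 0.029 m and angle between the x axis of black_key_1 and the x axis of black_rack, either way round below 0.25 rad and angle between black_key_1's own z axis and vertical below 0.1 rad) and (y of black_key_2 in the frame of black_rack between 0.014 and 0.03 m and x of black_key_2 in the frame of black_rack between -0.027 and 0.027 m and z of black_key_2 in the frame of black_rack between 0.02 and 0.029 m and angle between the x axis of black_key_2 and the x axis of black_rack, either way round below 0.25 rad and angle between black_key_2's own z axis and vertical below 0.1 rad))) and x of cell in the frame of cell_carrier between -0.036 and 0.036 m and y of cell in the frame of cell_carrier between -0.079 and -0.007 m and z of cell in the frame of cell_carrier between 0.001 and 0.01 m and value of joint cell_gate below 0.006 m and linear speed of each of white_key_1, white_key_2, black_key_1, black_key_2, cell below 0.02 m/s); the robot touches nothing.
It fails at once if the jar is moved by more than 20 mm (distance of jar from where it was at the start of the episode above 0.02 m).
It also fails if it takes over 128 s, if anything falls off the work surface, if the arm or the gripper's body presses on something with over 40 N, if the wrist force passes 120 N, or if a joint passes its speed limit or range.

## Working session

There is one attempt and no reset: what is moved stays moved. The work goes in short steps, Python scripts to look and compute and a tool call to move; the robot and the scene stay as the last step left them, time stands still between calls to the robot, and variables do not carry over. Pictures are saved under pics/ and viewed, and the job is handed in when it is done.

Besides the shell and the picture viewer there is one more tool, called after "Request:" by a JSON object that holds its "api" and its "payload", one argument or row to a line. play_rows: Moves the arm, as the interface text tells. Its arguments: {"type":"object","properties":{"dr":{"type":"array","items":{"type":"array","items":{"type":"number"}}},"dp":{"type":"array","items":{"type":"array","items":{"type":"number"}}},"grip":{"type":"array","items":{"type":"number"}}},"required":["dr","dp","grip"]}

```bash
ls; mkdir -p pics; python3 - <<'E'
from plant import manip
import cv2
s=manip.read_state();print(s)
for n in ["side","top","wrist"]:
    d=manip.get_image(n)
    cv2.imwrite(f"pics/{n}0.png",d["frame"][:,:,::-1])
    print(n,{k:v for k,v in d.items() if k!="frame"})
E
```

```text
pics
{'time': 0.0, 'q': array([-1.02040196e+00,  2.55754726e-01,  1.06952129e-01, -4.85015352e-04,
       -1.42389500e+00, -2.84609004e-01]), 'qvel': array([ 2.44970788e-03, -8.95883804e-04, -2.42908944e-04,  2.52353685e-04,
       -1.36137874e-03,  2.42490267e-05]), 'effort': array([ 1.50302312e-04, -3.86626089e+01,  2.37935507e+01,  5.36477208e+00,
       -6.15248195e-03,  1.44442743e-05]), 'tcp_pos': array([ 0.1443969 , -0.53019359,  0.24136939]), 'ee_rot': array([ 4.16111432e-01, -3.11357640e+00, -3.03521479e-03]), 'contact_force': array([ 0.03170429, -0.12281218,  0.11798504]), 'ft_torque': array([0.01990357, 0.03705241, 0.02301696]), 'grip_width': 1.0018775896404306}
side {'K': array([[408.40869198,   0.        , 314.36155479],
       [  0.        , 408.40869198, 198.69212991],
       [  0.        ,   0.        ,   1.        ]]), 'origin': array([0.05961137, 0.74754947, 0.71811177]), 'rotation': array([-0.69233056,  2.53382186, -1.28224147])}
top {'K': array([[385.29990027,   0.        , 317.20335448],
       [  0.        , 385.29990027, 198.12626381],
       [  0.        ,   0.        ,   1.        ]]), 'origin': array([ 0.34344541, -0.06236029,  0.91376395]), 'rotation': array([-2.10803822,  2.13975102, -0.13317647])}
wrist {'K': array([[304.49221537,   0.        , 316.40590864],
       [  0.        , 304.49221537, 198.91651861],
       [  0.        ,   0.        ,   1.        ]]), 'tool_from_camera': array([[ 1.96126654e-04, -9.62935684e-01, -2.69731034e-01,
         6.85941932e-02],
       [ 9.99999963e-01,  2.39182557e-04, -1.26758765e-04,
        -9.52443525e-04],
       [ 1.86575496e-04, -2.69730999e-01,  9.62935695e-01,
        -1.31234331e-01],
       [ 0.00000000e+00,  0.00000000e+00,  0.00000000e+00,
         1.00000000e+00]])}
```

View pics/top0.png

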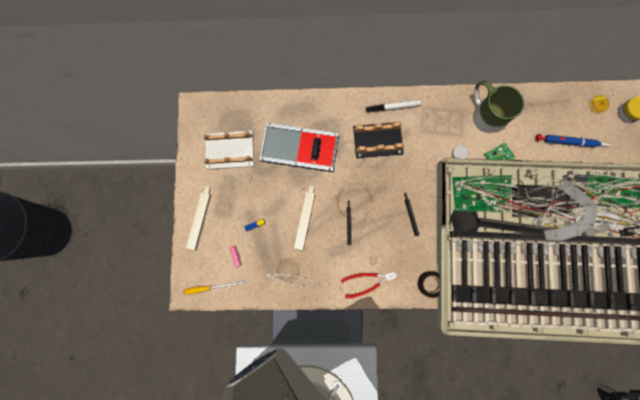

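View pics/side0.png

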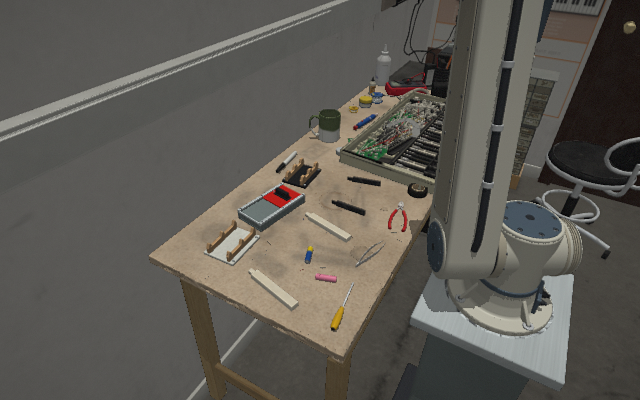

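View pics/wrist0.png

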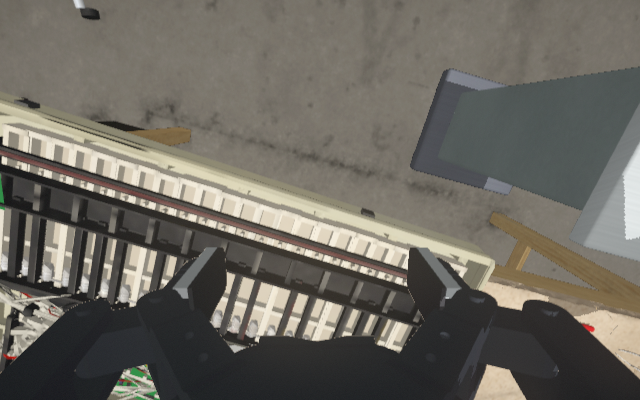

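```bash
cat > h.py <<'E'
import numpy as np, cv2, json
from scipy.spatial.transform import Rotation as R
def Rv(v): return R.from_rotvec(v).as_matrix()
def cam(d,s=None):
    if "origin" in d: return d["K"],Rv(d["rotation"]),np.array(d["origin"])
    T=d["tool_from_camera"];Rt=Rv(s["ee_rot"])
    return d["K"],Rt@T[:3,:3],Rt@T[:3,3]+s["tcp_pos"]
def px2w(c,uv,z):
    K,Rc,o=c
    r=Rc@np.linalg.inv(K)@np.array([uv[0],uv[1],1.]); return o+r*(z-o[2])/r[2]
def w2px(c,p):
    K,Rc,o=c
    q=K@(Rc.T@(np.array(p,float)-o)); return q[:2]/q[2]
def crop(img,x0,y0,x1,y1,k,name,grid=0):
    c=cv2.resize(img[y0:y1,x0:x1,::-1],None,fx=k,fy=k,interpolation=cv2.INTER_CUBIC)
    cv2.imwrite(name,c)
def warp(d,c,x0,x1,y0,y1,z,mmpp,name):
    # metric orthophoto on plane z: image up=+x, left=+y; mm per pixel
    W=int((y1-y0)*1000/mmpp);H=int((x1-x0)*1000/mmpp)
    src=np.float32([w2px(c,p) for p in [(x1,y1,z),(x1,y0,z),(x0,y0,z),(x0,y1,z)]])
    M=cv2.getPerspectiveTransform(src,np.float32([(0,0),(W,0),(W,H),(0,H)]))
    im=cv2.warpPerspective(np.ascontiguousarray(d["frame"][:,:,::-1]),M,(W,H),flags=cv2.INTER_CUBIC)
    for k in range(int(np.ceil(x0*20)),int(x1*20)+1):
        v=int((x1-k/20)*1000/mmpp); cv2.line(im,(0,v),(6,v),(0,255,0),1); cv2.putText(im,f"{k/20:.2f}",(8,v+4),0,.35,(0,255,0),1)
    for k in range(int(np.ceil(y0*20)),int(y1*20)+1):
        u=int((y1-k/20)*1000/mmpp); cv2.line(im,(u,0),(u,6),(0,255,0),1); cv2.putText(im,f"{k/20:.2f}",(u-12,18),0,.35,(0,255,0),1)
    cv2.imwrite(name,im)
E
python3 - <<'E'
from h import *
from plant import manip
d=manip.get_image("top");c=cam(d)
im=d["frame"]
crop(im,165,85,345,215,4,"pics/topA.png");crop(im,165,175,345,315,4,"pics/topA2.png");crop(im,330,85,480,260,3.4 and 3,"pics/topB.png")
for n,uv,z in [("wk1",(199,218),.007),("wk2",(305,217),.007),("bk1",(349,222),.008),("bk2",(411,214),.008),("cell",(255,225),.007),("wr",(229,150),.02),("carr",(299,147),.02),("br",(379,140),.02),("jar",(460,153),.018)]:
    print(n,px2w(c,uv,z).round(3))
E
```

```text
wk1 [0.445 0.25  0.007]
wk2 [ 0.443 -0.004  0.007]
bk1 [ 0.43  -0.108  0.008]
bk2 [ 0.446 -0.253  0.008]
cell [0.426 0.115 0.007]
wr [0.608 0.178 0.02 ]
carr [0.611 0.008 0.02 ]
br [ 0.624 -0.184  0.02 ]
jar [ 0.589 -0.374  0.018]
```

View pics/topA.png

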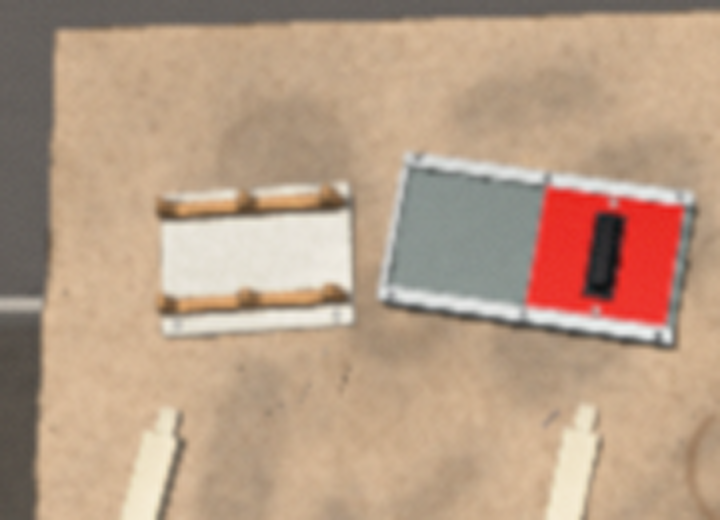

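View pics/topA2.png

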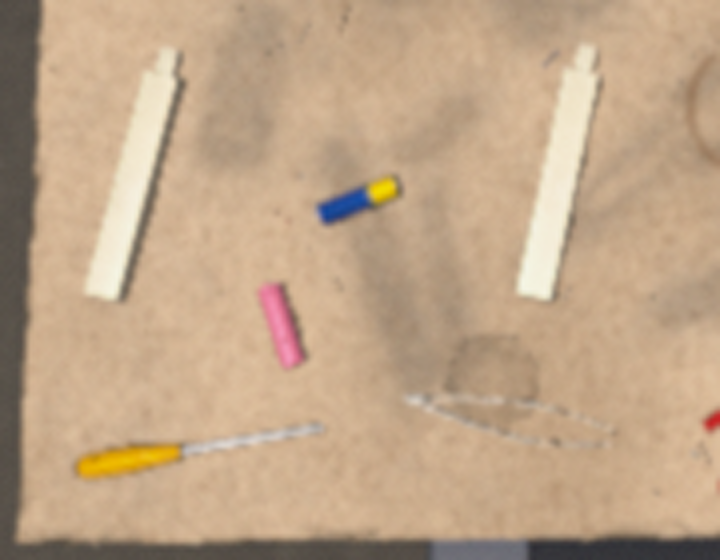

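View pics/topB.png

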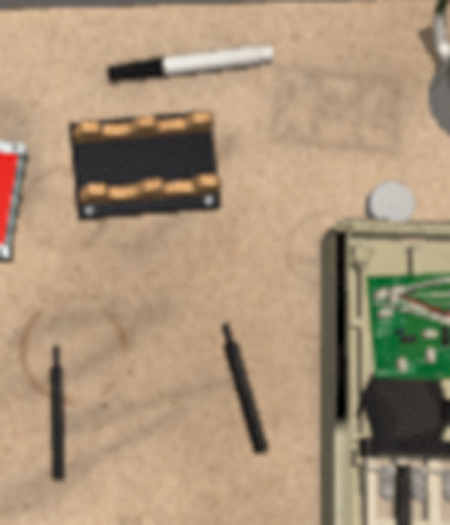

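```bash
cat >> h.py <<'E'
R0=np.array([[-1,0,0],[0,1,0],[0,0,-1.]])
def goto(s,x,y,z,yawdeg,pr=True):
    Rt=Rv(s["ee_rot"]);G=R.from_euler("z",yawdeg,degrees=True).as_matrix()@R0
    dp=Rt.T@(np.array([x,y,z])-s["tcp_pos"])*1000
    dr=R.from_matrix(Rt.T@G).as_rotvec()
    print("dr",dr.round(4).tolist(),"dp",dp.round(1).tolist(),"rows",round(max(np.linalg.norm(dp)/41.7,np.degrees(np.linalg.norm(dr))/7.16),1))
E
python3 - <<'E'
from h import *
from plant import manip
s=manip.read_state();print(manip.tip_reach,dir(manip)[-15:])
goto(s,.40,-.12,.24,0)
E
```

```text
0.011 ['__module__', '__ne__', '__new__', '__reduce__', '__reduce_ex__', '__repr__', '__setattr__', '__sizeof__', '__str__', '__subclasshook__', '__weakref__', 'close_job', 'get_image', 'read_state', 'tip_reach']
dr [0.0011, -0.0002, 0.2658] dp [-354.4, 328.9, 2.1] rows 11.6
```

Request:
{"api": "play_rows", "payload": {
  "dr": [
    [0, 0, 0],
    [0, 0, 0],
    [0, 0, 0],
    [0, 0, 0],
    [0, 0, 0]
  ],
  "dp": [
    [-30, 28, 0],
    [-60, 56, 0],
    [-90, 84, 0],
    [-120, 112, 0],
    [-150, 140, 0]
  ],
  "grip": [0, 0, 0, 0, 0]
}}

```text
time: 0.62
tcp_pos: [0.2528, -0.3545, 0.2421]
ee_rot: [0.415, -3.114, -0.0]
contact_force: [1.9, 0.6, 1.0]
grip_width: 1.003
```

Request:
{"api": "play_rows", "payload": {
  "dr": [
    [0, 0, 0],
    [0, 0, 0],
    [0, 0, 0],
    [0, 0, 0],
    [0, 0, 0]
  ],
  "dp": [
    [-30, 28, 0],
    [-60, 56, 0],
    [-90, 84, 0],
    [-120, 112, 0],
    [-150, 140, 0]
  ],
  "grip": [0, 0, 0, 0, 0]
}}

```text
time: 1.03
tcp_pos: [0.3608, -0.1797, 0.2425]
ee_rot: [-0.416, 3.113, -0.0]
contact_force: [0.6, -1.6, 1.0]
grip_width: 1.001
```

Request:
{"api": "play_rows", "payload": {
  "dr": [
    [0, 0, 0.1],
    [0, 0, 0.2],
    [0, 0, 0.266],
    [0, 0, 0.266],
    [0, 0, 0.266]
  ],
  "dp": [
    [-30, 28, 0],
    [-54, 49, 0],
    [-54, 49, 0],
    [-54, 49, 0],
    [-54, 49, 0]
  ],
  "grip": [0, 0, 0, 0, 0]
}}

```text
time: 1.45
tcp_pos: [0.3995, -0.1201, 0.2422]
ee_rot: [0.004, -3.141, 0.0]
contact_force: [0.1, 0.4, -0.6]
grip_width: 0.996
```

```bash
cat > look.py <<'E'
import sys
from h import *
from plant import manip
n=sys.argv[1]
s=manip.read_state();d=manip.get_image("wrist");c=cam(d,s)
cv2.imwrite(f"pics/{n}.png",d["frame"][:,:,::-1])
np.savez(f"{n}.npz",frame=d["frame"],K=c[0],Rc=c[1],o=c[2])
print(s["time"],s["tcp_pos"].round(4),s["ee_rot"].round(4),s["contact_force"].round(1),round(s["grip_width"],3))
if len(sys.argv)>2:
    x0,x1,y0,y1,z,mm=map(float,sys.argv[2:8]); warp(d,c,x0,x1,y0,y1,z,mm,f"pics/{n}w.png")
E
python3 look.py w1 0.3 0.7 -0.36 0.14 0.0 0.7
```

```text
1.45 [ 0.3995 -0.1201  0.2422] [ 4.5000e-03 -3.1411e+00  2.0000e-04] [ 0.1  0.4 -0.6] 0.996
```

View pics/w1w.png

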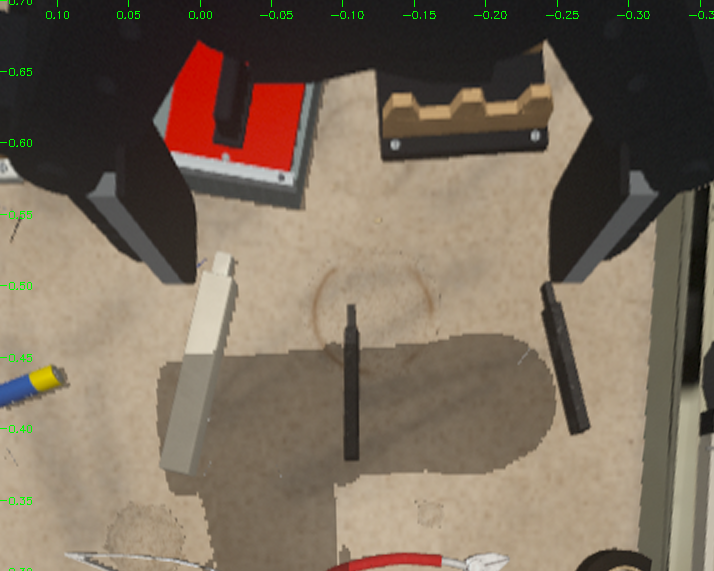

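View pics/w1.png

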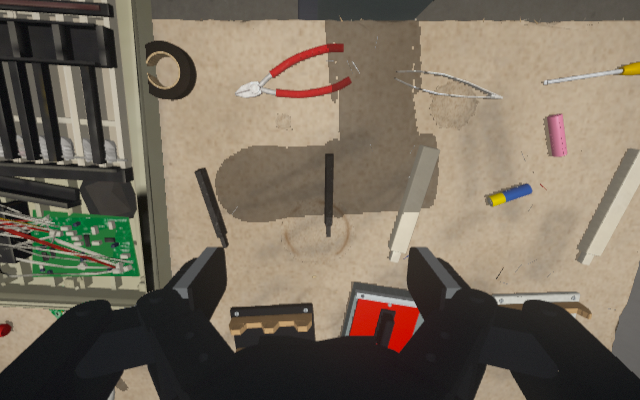

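```bash
python3 - <<'E'
from h import *
z=np.load("w1.npz");c=(z["K"],z["Rc"],z["o"]);print(z["o"])
warp({"frame":z["frame"]},c,.36,.52,-.29,-.07,0.016,.3,"pics/bk.png")
E
```

```text
[ 0.33121446 -0.12135099  0.37344452]
```

View pics/bk.png

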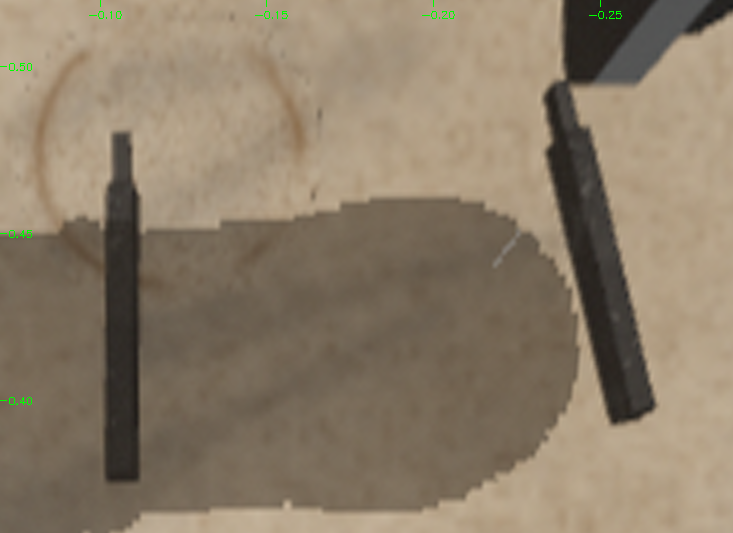

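```bash
python3 - <<'E'
from h import *
z=np.load("w1.npz");c=(z["K"],z["Rc"],z["o"])
f=z["frame"]; f2=np.clip(f.astype(float)*2.2,0,255).astype(np.uint8)
warp({"frame":f2},c,.38,.50,-.29,-.21,0.016,.2,"pics/bk2.png")
E
```

```text
(no output)
```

View pics/bk2.png

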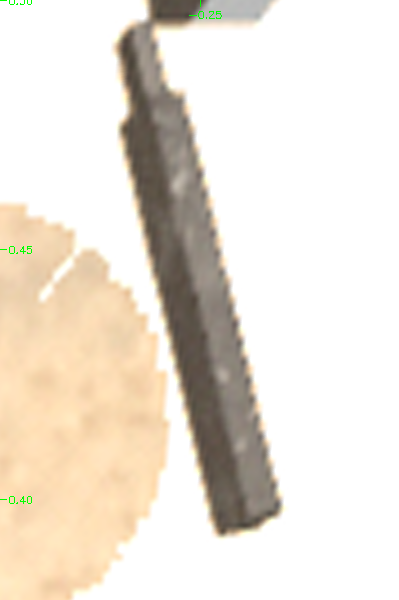

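Request:
{"api": "play_rows", "payload": {
  "dr": [
    [0, 0, 0],
    [0, 0, 0],
    [0, 0, 0],
    [0, 0, 0],
    [0, 0, 0]
  ],
  "dp": [
    [-40, 0, 0],
    [-80, 5, 0],
    [-110, 10, 0],
    [-110, 10, 0],
    [-110, 10, 0]
  ],
  "grip": [0, 0, 0, 0, 0]
}}

```text
time: 1.92
tcp_pos: [0.51, -0.1112, 0.2411]
ee_rot: [-0.001, -3.139, 0.0]
contact_force: [-0.8, 0.0, 0.6]
grip_width: 1.003
```

```bash
python3 look.py w2 0.5 0.74 -0.30 0.12 0.036 0.6
```

```text
1.9167 [ 0.51   -0.1112  0.2411] [-5.0000e-04 -3.1393e+00  1.0000e-04] [-0.8  0.   0.6] 1.003
```

View pics/w2w.png

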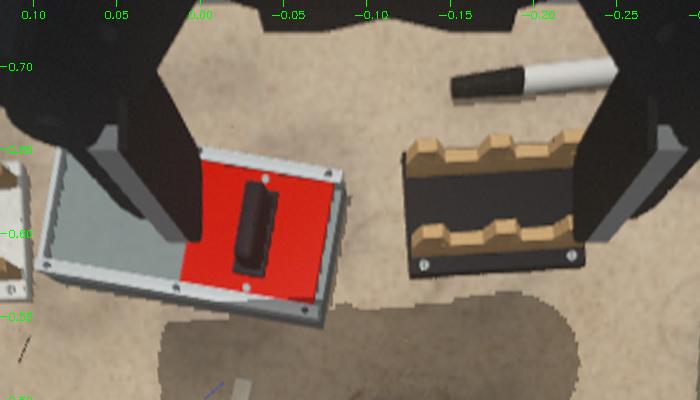

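```bash
python3 - <<'E'
from h import *
z=np.load("w2.npz");c=(z["K"],z["Rc"],z["o"])
f=z["frame"]
warp({"frame":f},c,.56,.67,-.25,-.10,0.024,.2,"pics/br.png")
warp({"frame":f},c,.54,.66,-.10,.12,0.03,.3,"pics/cc.png")
E
```

```text
(no output)
```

View pics/br.png

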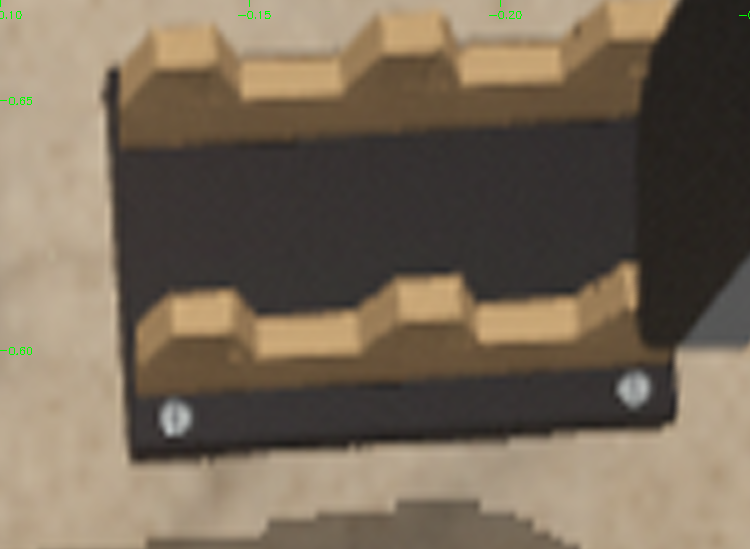

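View pics/cc.png

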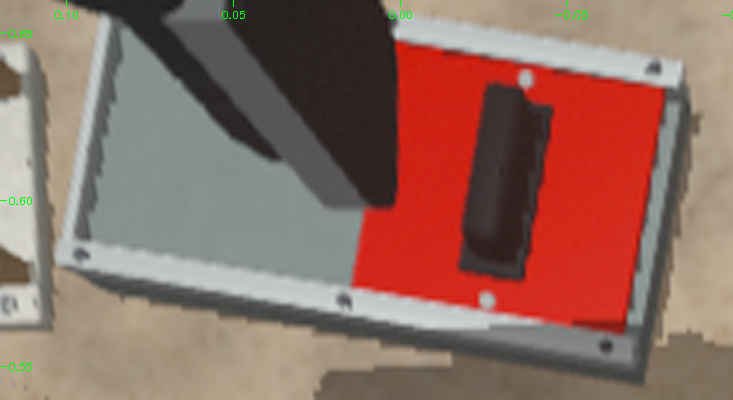

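```bash
python3 - <<'E'
from h import *
from plant import manip
s=manip.read_state()
goto(s,.426,-.1068,.10,0)
goto(s,.426,-.1068,.014,0)
E
```

```text
dr [-0.0001, -0.0014, -0.0007] dp [83.1, 4.4, 141.8] rows 3.9
dr [-0.0001, -0.0014, -0.0007] dp [83.0, 4.5, 227.8] rows 5.8
```

Request:
{"api": "play_rows", "payload": {
  "dr": [
    [0, 0, 0],
    [0, 0, 0],
    [0, 0, 0],
    [0, 0, 0],
    [0, 0, 0]
  ],
  "dp": [
    [21, 1, 35],
    [42, 2, 70],
    [63, 3, 105],
    [83, 4.5, 140],
    [83, 4.5, 170]
  ],
  "grip": [0, 0, 0, 0, 0]
}}

```text
time: 2.38
tcp_pos: [0.4213, -0.1064, 0.0711]
ee_rot: [-0.002, -3.14, -0.002]
contact_force: [-0.8, 0.0, 0.2]
grip_width: 0.999
```

Request:
{"api": "play_rows", "payload": {
  "dr": [
    [0, 0, 0],
    [0, 0, 0],
    [0, 0, 0],
    [0, 0, 0],
    [0, 0, 0]
  ],
  "dp": [
    [0, 0, 15],
    [0, 0, 30],
    [0, 0, 45],
    [0, 0, 57],
    [0, 0, 57]
  ],
  "grip": [0, 0, 0, 0, 0]
}}

```text
time: 2.8
tcp_pos: [0.4241, -0.1065, 0.014]
ee_rot: [-0.002, -3.138, -0.0]
contact_force: [0.0, -0.5, 0.3]
grip_width: 1.005
```

```bash
python3 look.py w3
```

```text
2.8 [ 0.4241 -0.1065  0.014 ] [-1.7000e-03 -3.1384e+00 -1.0000e-04] [ 0.  -0.5  0.3] 1.005
```

View pics/w3.png

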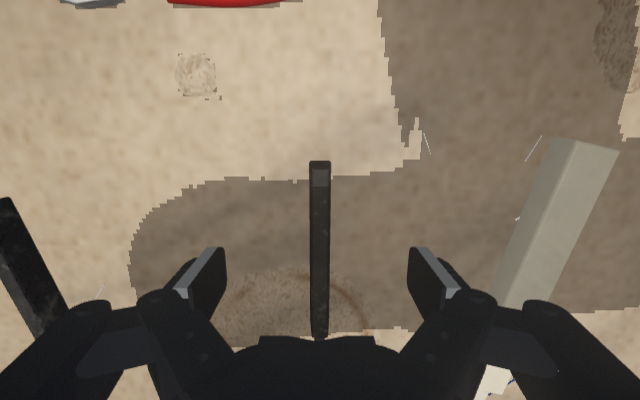

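Request:
{"api": "play_rows", "payload": {
  "dr": [
    [0, 0, 0],
    [0, 0, 0],
    [0, 0, 0],
    [0, 0, 0],
    [0, 0, 0]
  ],
  "dp": [
    [0, 0, 0],
    [0, 0, 0],
    [0, 0, 0],
    [0, 0, 0],
    [0, 0, 0]
  ],
  "grip": [1, 1, 1, 1, 1]
}}

```text
time: 3.27
tcp_pos: [0.4269, -0.1057, 0.0157]
ee_rot: [0.0, 3.141, 0.0]
contact_force: [-0.4, 0.8, 0.3]
grip_width: 0.298
```

Request:
{"api": "play_rows", "payload": {
  "dr": [
    [0, 0, 0],
    [0, 0, 0],
    [0, 0, 0],
    [0, 0, 0],
    [0, 0, 0]
  ],
  "dp": [
    [0, 0, 0],
    [0, 0, 0],
    [0, 0, 0],
    [0, 0, 0],
    [0, 0, 0]
  ],
  "grip": [1, 1, 1, 1, 1]
}}

```text
time: 3.68
tcp_pos: [0.4268, -0.1057, 0.0157]
ee_rot: [-0.0, 3.141, -0.0]
contact_force: [-1.9, 0.2, 5.9]
grip_width: 0.101
```

```bash
python3 look.py w4
```

```text
3.6833 [ 0.4268 -0.1057  0.0157] [-1.0000e-04  3.1412e+00 -2.0000e-04] [-1.9  0.2  5.9] 0.101
```

View pics/w4.png

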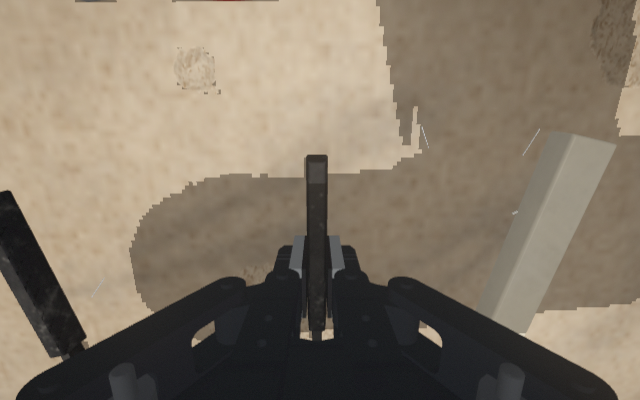

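```bash
python3 - <<'E'
from h import *
from plant import manip
s=manip.read_state()
goto(s,.627,-.160,.10,3.5)
E
```

```text
dr [-0.0002, 0.0005, -0.0609] dp [-200.1, -54.3, -84.2] rows 5.4
```

Request:
{"api": "play_rows", "payload": {
  "dr": [
    [0, 0, 0],
    [0, 0, 0],
    [0, 0, 0],
    [0, 0, 0],
    [0, 0, 0]
  ],
  "dp": [
    [0, 0, -30],
    [0, 0, -70],
    [-30, -8, -84],
    [-70, -18, -84],
    [-110, -30, -84]
  ],
  "grip": [1, 1, 1, 1, 1]
}}

```text
time: 4.15
tcp_pos: [0.5386, -0.1358, 0.1014]
ee_rot: [-0.001, 3.137, 0.0]
contact_force: [0.6, 0.7, 0.2]
grip_width: 0.101
```

Request:
{"api": "play_rows", "payload": {
  "dr": [
    [0, 0, -0.03],
    [0, 0, -0.061],
    [0, 0, -0.061],
    [0, 0, -0.061],
    [0, 0, -0.061]
  ],
  "dp": [
    [-40, -11, 0],
    [-75, -20, 0],
    [-90, -24, 0],
    [-90, -24, 0],
    [-90, -24, 20]
  ],
  "grip": [1, 1, 1, 1, 1]
}}

```text
time: 4.57
tcp_pos: [0.6296, -0.1606, 0.0818]
ee_rot: [-0.095, 3.134, -0.003]
contact_force: [0.7, 0.0, 0.1]
grip_width: 0.098
```

```bash
python3 look.py w5; python3 - <<'E'
from h import *
from plant import manip
s=manip.read_state();print(s["grip_width"])
goto(s,.627,-.160,.060,3.5)
E
```

```text
4.5667 [ 0.6296 -0.1606  0.0818] [-9.5500e-02  3.1341e+00 -2.7000e-03] [0.7 0.  0.1] 0.098
0.0994189144561668
dr [0.0019, -0.0034, -0.0015] dp [-1.5, -0.8, 15.2] rows 0.4
```

View pics/w5.png

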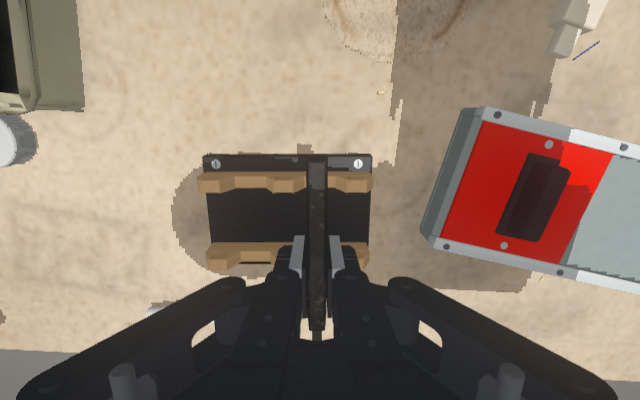

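Request:
{"api": "play_rows", "payload": {
  "dr": [
    [0, 0, 0],
    [0, 0, 0],
    [0, 0, 0],
    [0, 0, 0],
    [0, 0, 0]
  ],
  "dp": [
    [-1, 0, 10],
    [-1, 0, 20],
    [-1, 0, 20],
    [-1, 0, 20],
    [-1, 0, 20]
  ],
  "grip": [1, 1, 1, 1, 1]
}}

```text
time: 5.03
tcp_pos: [0.6278, -0.1597, 0.06]
ee_rot: [-0.096, 3.139, -0.001]
contact_force: [0.0, -0.5, 0.0]
grip_width: 0.101
```

```bash
python3 look.py w6 0.58 0.68 -0.25 -0.12 0.03 0.2; python3 - <<'E'
from h import *
from plant import manip
s=manip.read_state()
goto(s,.627,-.160,.041,3.5)
E
```

```text
5.0333 [ 0.6278 -0.1597  0.06  ] [-9.6000e-02  3.1392e+00 -6.0000e-04] [ 0.  -0.5  0. ] 0.101
dr [-0.0004, 0.0014, -0.0001] dp [1.0, -0.2, 19.2] rows 0.5
```

View pics/w6.png

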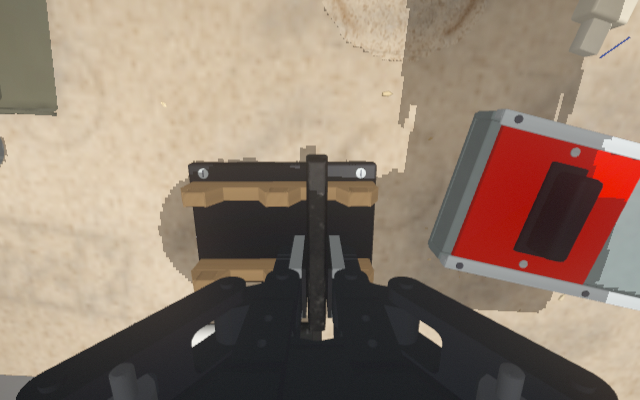

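Request:
{"api": "play_rows", "payload": {
  "dr": [
    [0, 0, 0],
    [0, 0, 0],
    [0, 0, 0],
    [0, 0, 0],
    [0, 0, 0]
  ],
  "dp": [
    [0, 0, 7],
    [0, 0, 14],
    [0, 0, 19],
    [0, 0, 19],
    [0, 0, 19]
  ],
  "grip": [1, 1, 1, 1, 1]
}}

```text
time: 5.5
tcp_pos: [0.6274, -0.1597, 0.0398]
ee_rot: [0.096, -3.14, -0.0]
contact_force: [-0.6, 0.0, -0.4]
grip_width: 0.106
```

Request:
{"api": "play_rows", "payload": {
  "dr": [
    [0, 0, 0],
    [0, 0, 0],
    [0, 0, 0],
    [0, 0, 0],
    [0, 0, 0]
  ],
  "dp": [
    [0, 0, 0.5],
    [0, 0, 0.5],
    [0, 0, 0.5],
    [0, 0, 0.5],
    [0, 0, 0.5]
  ],
  "grip": [0.65, 0.65, 0.65, 0.65, 0.65]
}}

```text
time: 5.92
tcp_pos: [0.6275, -0.1597, 0.0397]
ee_rot: [0.095, -3.14, -0.0]
contact_force: [-0.3, 1.4, -0.3]
grip_width: 0.35
```

```bash
python3 look.py w7
```

```text
5.9167 [ 0.6275 -0.1597  0.0397] [ 0.0954 -3.1401 -0.    ] [-0.3  1.4 -0.3] 0.35
```

View pics/w7.png

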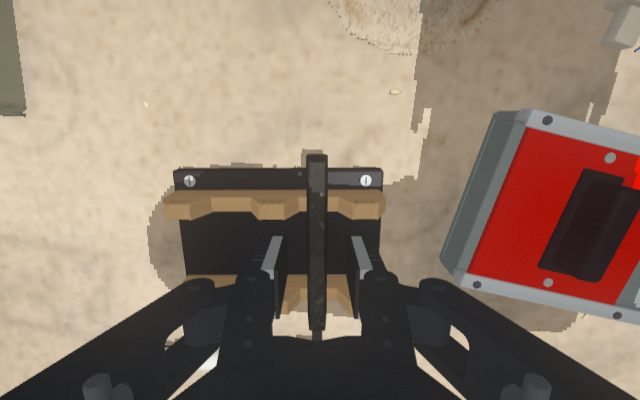

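```bash
python3 - <<'E'
from h import *
from plant import manip
s=manip.read_state()
goto(s,.40,-.24,.12,13.5)
E
```

```text
dr [-0.0, 0.0, -0.1749] dp [232.0, -66.3, -80.2] rows 6.1
```

Request:
{"api": "play_rows", "payload": {
  "dr": [
    [0, 0, 0],
    [0, 0, 0],
    [0, 0, 0],
    [0, 0, 0],
    [0, 0, 0]
  ],
  "dp": [
    [0, 0, -30],
    [0, 0, -70],
    [30, -9, -80],
    [70, -20, -80],
    [110, -31, -80]
  ],
  "grip": [0.6, 0.6, 0.6, 0.5, 0.5]
}}

```text
time: 6.38
tcp_pos: [0.5194, -0.1974, 0.1207]
ee_rot: [-0.097, 3.137, -0.001]
contact_force: [-0.3, -0.8, -0.5]
grip_width: 0.501
```

Request:
{"api": "play_rows", "payload": {
  "dr": [
    [0, 0, -0.06],
    [0, 0, -0.12],
    [0, 0, -0.175],
    [0, 0, -0.175],
    [0, 0, -0.175]
  ],
  "dp": [
    [40, -11, 0],
    [80, -23, 0],
    [122, -35, 0],
    [122, -35, 0],
    [122, -35, 0]
  ],
  "grip": [0.5, 0.5, 0.5, 0.5, 0.5]
}}

```text
time: 6.8
tcp_pos: [0.3981, -0.2403, 0.1204]
ee_rot: [-0.366, 3.119, -0.0]
contact_force: [1.0, 0.2, 0.3]
grip_width: 0.5
```

```bash
python3 look.py w8 0.37 0.51 -0.32 -0.18 0.014 0.25
```

```text
6.8 [ 0.3981 -0.2403  0.1204] [-3.6610e-01  3.1193e+00 -4.0000e-04] [1.  0.2 0.3] 0.5
```

View pics/w8w.png

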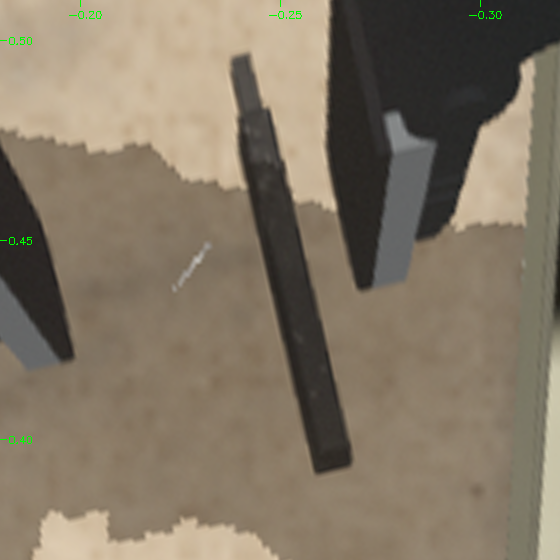

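View pics/w8.png

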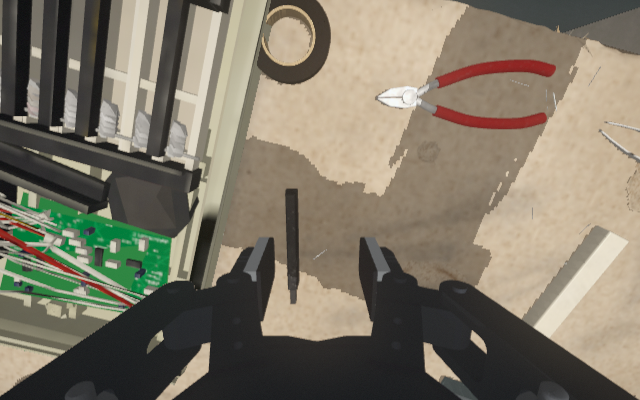

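```bash
python3 - <<'E'
from h import *
from plant import manip
s=manip.read_state()
goto(s,.4435,-.2522,.12,12.5)
goto(s,.4435,-.2522,.0155,12.5)
E
```

```text
dr [-0.0007, 0.0013, 0.0163] dp [-39.8, -22.0, 0.5] rows 1.1
dr [-0.0007, 0.0013, 0.0163] dp [-39.6, -21.9, 105.0] rows 2.7
```

Request:
{"api": "play_rows", "payload": {
  "dr": [
    [0, 0, 0.016],
    [0, 0, 0.016],
    [0, 0, 0.016],
    [0, 0, 0.016],
    [0, 0, 0.016]
  ],
  "dp": [
    [-20, -11, 0],
    [-40, -22, 10],
    [-40, -22, 40],
    [-40, -22, 70],
    [-40, -22, 80]
  ],
  "grip": [0.5, 0.5, 0.5, 0.5, 0.5]
}}

```text
time: 7.27
tcp_pos: [0.4429, -0.2504, 0.0356]
ee_rot: [0.344, -3.117, -0.005]
contact_force: [-1.2, 0.8, -0.9]
grip_width: 0.501
```

Request:
{"api": "play_rows", "payload": {
  "dr": [
    [0, 0, 0],
    [0, 0, 0],
    [0, 0, 0],
    [0, 0, 0],
    [0, 0, 0]
  ],
  "dp": [
    [0, 0, 12],
    [0, 0, 24.5],
    [0, 0, 24.5],
    [0, 0, 24.5],
    [0, 0, 24.5]
  ],
  "grip": [0.5, 0.5, 0.5, 0.5, 0.5]
}}

```text
time: 7.68
tcp_pos: [0.4451, -0.2519, 0.0163]
ee_rot: [-0.346, 3.121, -0.001]
contact_force: [-0.2, -0.2, 0.1]
grip_width: 0.503
```

Request:
{"api": "play_rows", "payload": {
  "dr": [
    [0, 0, 0],
    [0, 0, 0],
    [0, 0, 0],
    [0, 0, 0],
    [0, 0, 0]
  ],
  "dp": [
    [0, 0, 0],
    [0, 0, 0],
    [0, 0, 0],
    [0, 0, 0],
    [0, 0, 0]
  ],
  "grip": [1, 1, 1, 1, 1]
}}

```text
time: 8.1
tcp_pos: [0.4446, -0.2519, 0.0163]
ee_rot: [-0.345, 3.121, -0.001]
contact_force: [-0.1, 2.3, 6.4]
grip_width: 0.105
```

Request:
{"api": "play_rows", "payload": {
  "dr": [
    [0, 0, 0],
    [0, 0, 0],
    [0, 0, 0],
    [0, 0, 0],
    [0, 0, 0]
  ],
  "dp": [
    [0, 0, 0],
    [0, 0, 0],
    [0, 0, 0],
    [0, 0, 0],
    [0, 0, 0]
  ],
  "grip": [1, 1, 1, 1, 1]
}}

```text
time: 8.52
tcp_pos: [0.4446, -0.2519, 0.0163]
ee_rot: [-0.345, 3.121, -0.001]
contact_force: [-1.7, 1.8, 6.1]
grip_width: 0.097
```

```bash
python3 look.py w9 0.37 0.51 -0.32 -0.18 0.014 0.25; python3 - <<'E'
from h import *
from plant import manip
s=manip.read_state()
goto(s,.629,-.204,.12,3.5)
E
```

```text
8.5167 [ 0.4446 -0.2519  0.0163] [-3.4490e-01  3.1211e+00 -1.3000e-03] [-1.7  1.8  6.1] 0.097
dr [-0.0009, 0.0015, 0.159] dp [-190.5, 6.4, -103.5] rows 5.2
```

View pics/w9.png

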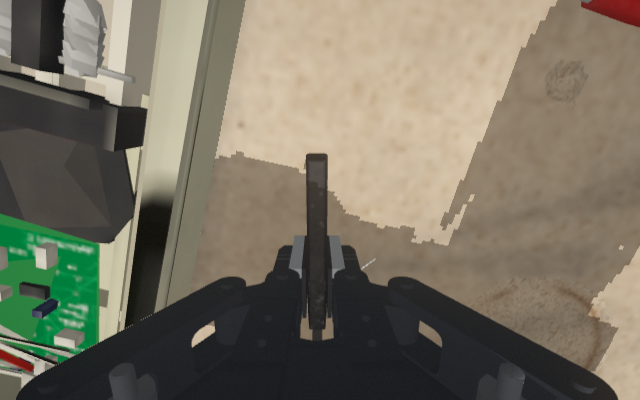

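Request:
{"api": "play_rows", "payload": {
  "dr": [
    [0, 0, 0],
    [0, 0, 0],
    [0, 0, 0],
    [0, 0, 0],
    [0, 0, 0]
  ],
  "dp": [
    [0, 0, -30],
    [0, 0, -65],
    [-30, 1, -84],
    [-70, 2, -84],
    [-110, 4, -84]
  ],
  "grip": [1, 1, 1, 1, 1]
}}

```text
time: 8.98
tcp_pos: [0.5523, -0.224, 0.1019]
ee_rot: [-0.342, 3.118, -0.002]
contact_force: [0.8, -0.1, -0.5]
grip_width: 0.104
```

Request:
{"api": "play_rows", "payload": {
  "dr": [
    [0, 0, 0.08],
    [0, 0, 0.159],
    [0, 0, 0.159],
    [0, 0, 0.159],
    [0, 0, 0.159]
  ],
  "dp": [
    [-40, 1, 0],
    [-70, 2, 0],
    [-81.5, 2.4, 0],
    [-81.5, 2.4, 20],
    [-81.5, 2.4, 40]
  ],
  "grip": [1, 1, 1, 1, 1]
}}

```text
time: 9.4
tcp_pos: [0.6312, -0.2033, 0.0593]
ee_rot: [-0.097, 3.137, -0.001]
contact_force: [0.5, -0.2, 0.1]
grip_width: 0.101
```

Request:
{"api": "play_rows", "payload": {
  "dr": [
    [0, 0, 0],
    [0, 0, 0],
    [0, 0, 0],
    [0, 0, 0],
    [0, 0, 0]
  ],
  "dp": [
    [0, 0, 0],
    [0, 0, 0],
    [0, 0, 0],
    [0, 0, 0],
    [0, 0, 0]
  ],
  "grip": [1, 1, 1, 1, 1]
}}

```text
time: 9.82
tcp_pos: [0.6302, -0.204, 0.0609]
ee_rot: [-0.095, 3.138, -0.001]
contact_force: [0.2, 0.1, 0.7]
grip_width: 0.1
```

```bash
python3 look.py w10; python3 - <<'E'
from h import *
from plant import manip
s=manip.read_state()
goto(s,.630,-.2041,.0405,3.5)
E
```

```text
9.8167 [ 0.6302 -0.204   0.0609] [-9.5300e-02  3.1376e+00 -9.0000e-04] [0.2 0.1 0.7] 0.1
dr [-0.0005, 0.0022, -0.0004] dp [0.1, -0.2, 20.2] rows 0.5
```

View pics/w10.png

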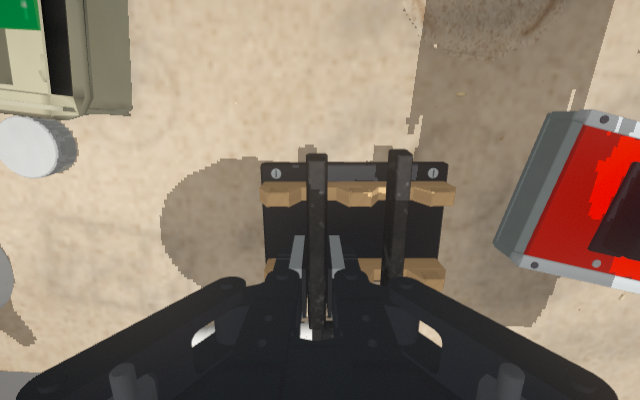

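Request:
{"api": "play_rows", "payload": {
  "dr": [
    [0, 0, 0],
    [0, 0, 0],
    [0, 0, 0],
    [0, 0, 0],
    [0, 0, 0]
  ],
  "dp": [
    [0, 0, 7],
    [0, 0, 14],
    [0, 0, 20],
    [0, 0, 20],
    [0, 0, 20]
  ],
  "grip": [1, 1, 1, 1, 1]
}}

```text
time: 10.28
tcp_pos: [0.6293, -0.2037, 0.0403]
ee_rot: [0.096, -3.14, 0.001]
contact_force: [-3.6, 1.7, 9.5]
grip_width: 0.102
```

Request:
{"api": "play_rows", "payload": {
  "dr": [
    [0, 0, 0],
    [0, 0, 0],
    [0, 0, 0],
    [0, 0, 0],
    [0, 0, 0]
  ],
  "dp": [
    [0, 0, 0.5],
    [0, 0, 0.5],
    [0, 0, 0.5],
    [0, 0, 0.5],
    [0, 0, 0.5]
  ],
  "grip": [0.7, 0.7, 0.7, 0.7, 0.7]
}}

```text
time: 10.7
tcp_pos: [0.6293, -0.2037, 0.0383]
ee_rot: [0.095, -3.139, -0.0]
contact_force: [0.0, 0.2, -0.3]
grip_width: 0.301
```

Request:
{"api": "play_rows", "payload": {
  "dr": [
    [0, 0, 0],
    [0, 0, 0],
    [0, 0, 0],
    [0, 0, 0],
    [0, 0, 0]
  ],
  "dp": [
    [0, 0, -20],
    [0, 0, -50],
    [10, 0, -85],
    [45, 0, -95],
    [80, 0, -95]
  ],
  "grip": [0.7, 0.7, 0.7, 0.7, 0.5]
}}

```text
time: 11.12
tcp_pos: [0.5516, -0.2091, 0.1372]
ee_rot: [-0.097, 3.133, -0.004]
contact_force: [-0.3, 0.6, 0.5]
grip_width: 0.421
```

Request:
{"api": "play_rows", "payload": {
  "dr": [
    [0, 0, 0],
    [0, 0, 0],
    [0, 0, 0],
    [0, 0, 0],
    [0, 0, 0]
  ],
  "dp": [
    [0, 0, 0],
    [0, 0, 0],
    [0, 0, 0],
    [0, 0, 0],
    [0, 0, 0]
  ],
  "grip": [0.5, 0.5, 0.5, 0.5, 0.5]
}}

```text
time: 11.53
tcp_pos: [0.5506, -0.2085, 0.1334]
ee_rot: [0.096, -3.14, 0.0]
contact_force: [0.8, -0.1, -0.1]
grip_width: 0.501
```

```bash
python3 look.py w11 0.56 0.70 -0.27 -0.10 0.040 0.25; python3 - <<'E'
from h import *
from plant import manip
s=manip.read_state()
goto(s,.48,.07,.24,-9.2)
E
```

```text
11.5333 [ 0.5506 -0.2085  0.1334] [ 9.60e-02 -3.14e+00  1.00e-04] [ 0.8 -0.1 -0.1] 0.501
dr [0.0, -0.0003, 0.2216] dp [53.4, 282.3, -106.7] rows 7.3
```

View pics/w11w.png

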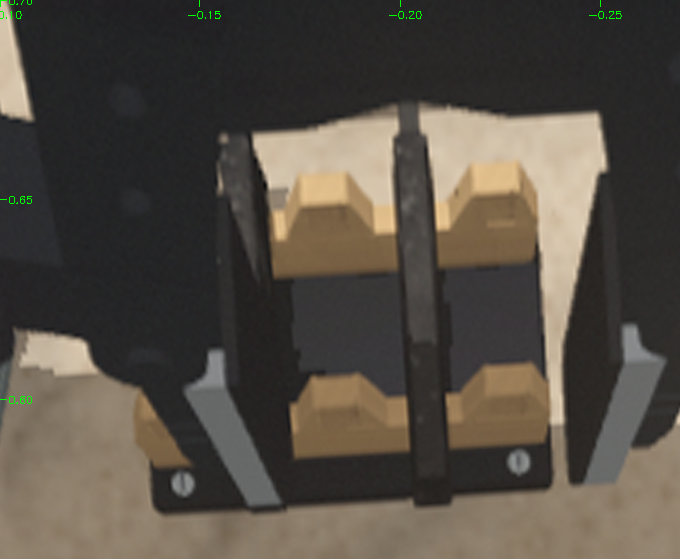

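```bash
python3 - <<'E'
from h import *
from plant import manip
s=manip.read_state()
goto(s,.48,.12,.24,0)
E
```

```text
dr [0.0, -0.0003, 0.0611] dp [50.3, 332.2, -106.7] rows 8.5
```

Request:
{"api": "play_rows", "payload": {
  "dr": [
    [0, 0, 0],
    [0, 0, 0],
    [0, 0, 0],
    [0, 0, 0],
    [0, 0, 0]
  ],
  "dp": [
    [5, 30, -20],
    [10, 70, -30],
    [18, 105, -42],
    [24, 142, -54],
    [30, 178, -66]
  ],
  "grip": [0.4, 0.2, 0, 0, 0]
}}

```text
time: 12.0
tcp_pos: [0.5087, -0.031, 0.2002]
ee_rot: [0.095, -3.14, 0.0]
contact_force: [1.7, 0.3, -1.3]
grip_width: 0.999
```

Request:
{"api": "play_rows", "payload": {
  "dr": [
    [0, 0, 0],
    [0, 0, 0.03],
    [0, 0, 0.061],
    [0, 0, 0.061],
    [0, 0, 0.061]
  ],
  "dp": [
    [5, 38, -12],
    [10, 76, -24],
    [15, 114, -36],
    [20, 150, -40],
    [20, 154, -40]
  ],
  "grip": [0, 0, 0, 0, 0]
}}

```text
time: 12.42
tcp_pos: [0.4796, 0.1249, 0.241]
ee_rot: [-0.007, 3.139, 0.004]
contact_force: [-0.1, 0.4, 0.1]
grip_width: 0.999
```

Request:
{"api": "play_rows", "payload": {
  "dr": [
    [0, 0, 0],
    [0, 0, 0],
    [0, 0, 0],
    [0, 0, 0],
    [0, 0, 0]
  ],
  "dp": [
    [0, 0, 0],
    [0, 0, 0],
    [0, 0, 0],
    [0, 0, 0],
    [0, 0, 0]
  ],
  "grip": [0, 0, 0, 0, 0]
}}

```text
time: 12.83
tcp_pos: [0.4798, 0.1187, 0.2395]
ee_rot: [-0.003, -3.141, 0.001]
contact_force: [0.2, -0.3, -0.2]
grip_width: 0.999
```

```bash
python3 look.py w12 0.34 0.72 -0.08 0.34 0.024 0.65
```

```text
12.8333 [0.4798 0.1187 0.2395] [-3.0000e-03 -3.1412e+00  6.0000e-04] [ 0.2 -0.3 -0.2] 0.999
```

View pics/w12w.png

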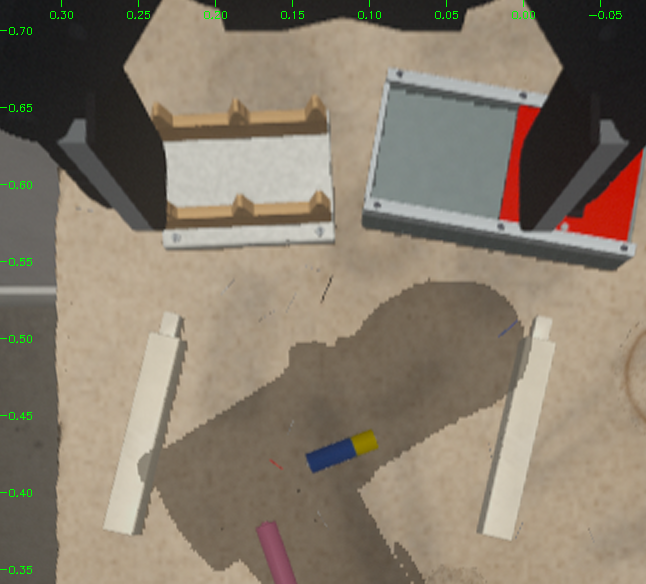

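Everything is visible here. Now close-ups on matching planes.

```bash
python3 - <<'E'
from h import *
z=np.load("w12.npz");c=(z["K"],z["Rc"],z["o"]);print(c[2])
d={"frame":z["frame"]}
warp(d,c,.55,.67,.11,.25,0.024,.2,"pics/wr.png")
warp(d,c,.36,.53,.17,.29,0.014,.25,"pics/wk1.png")
warp(d,c,.36,.53,-.04,.14,0.014,.25,"pics/wk2.png")
E
```

```text
[0.41151857 0.11784656 0.37080838]
```

View pics/wr.png

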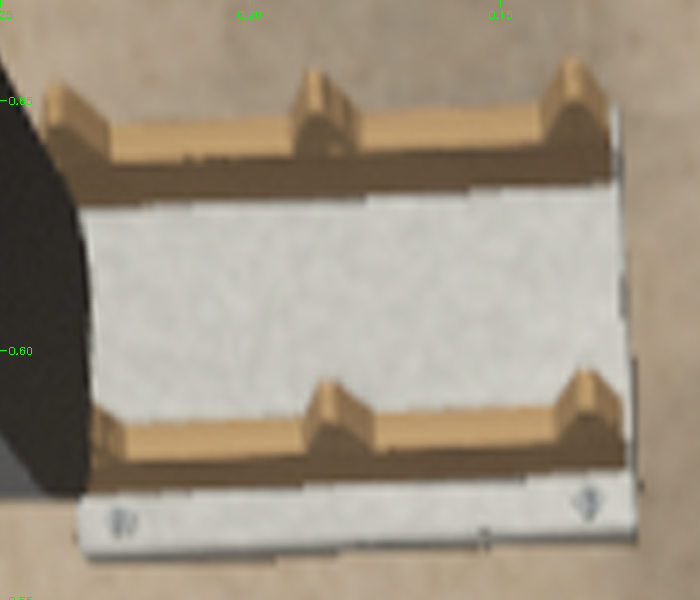

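View pics/wk1.png

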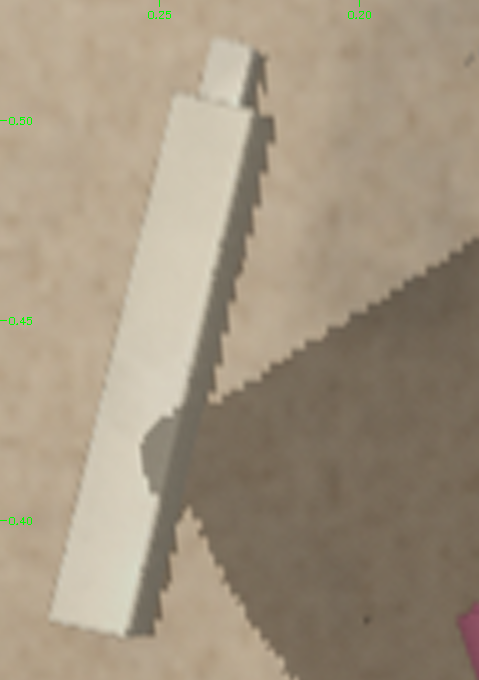

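View pics/wk2.png

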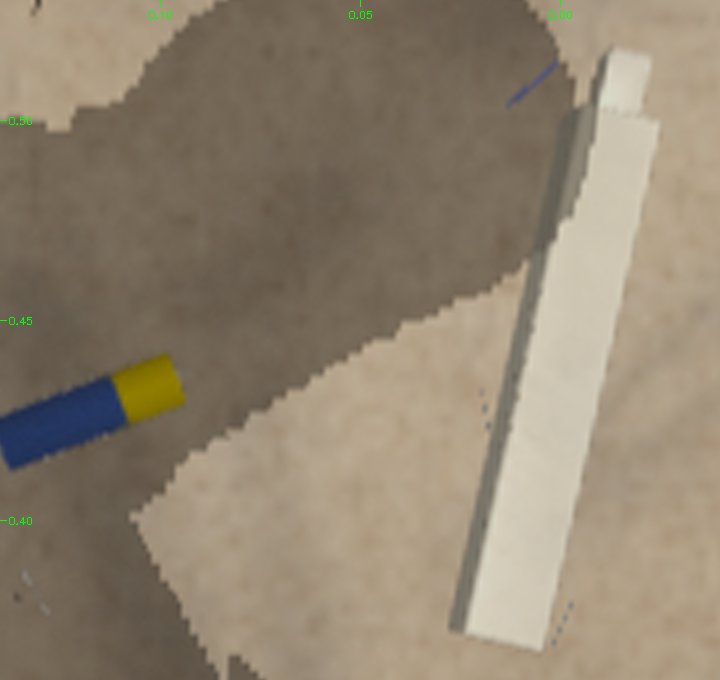

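```bash
python3 - <<'E'
from h import *
from plant import manip
s=manip.read_state();print(s["q"].round(2))
goto(s,.4425,-.0032,.10,-12.9)
E
```

```text
[ 0.56  0.15 -0.04  0.   -1.39 -2.13]
dr [-0.0003, -0.0003, 0.2233] dp [37.0, -122.1, 139.7] rows 4.5
```

Request:
{"api": "play_rows", "payload": {
  "dr": [
    [0, 0, 0.08],
    [0, 0, 0.16],
    [0, 0, 0.225],
    [0, 0, 0.225],
    [0, 0, 0.225]
  ],
  "dp": [
    [8, -26, 30],
    [16, -52, 60],
    [24, -78, 90],
    [32, -104, 120],
    [37, -122, 140]
  ],
  "grip": [0, 0, 0, 0, 0]
}}

```text
time: 13.3
tcp_pos: [0.44, -0.0047, 0.0973]
ee_rot: [-0.356, -3.118, 0.001]
contact_force: [0.0, 0.3, 0.1]
grip_width: 1.005
```

Request:
{"api": "play_rows", "payload": {
  "dr": [
    [0, 0, 0],
    [0, 0, 0],
    [0, 0, 0],
    [0, 0, 0],
    [0, 0, 0]
  ],
  "dp": [
    [0, 0, 15],
    [0, 0, 40],
    [0, 0, 50],
    [0, 0, 50],
    [0, 0, 50]
  ],
  "grip": [0, 0, 0, 0, 0]
}}

```text
time: 13.72
tcp_pos: [0.4425, -0.0028, 0.0498]
ee_rot: [-0.354, -3.121, 0.001]
contact_force: [-0.3, 1.1, 1.0]
grip_width: 0.998
```

```bash
python3 look.py w13; python3 - <<'E'
from h import *
from plant import manip
s=manip.read_state()
goto(s,.4425,-.0032,.0155,-12.9)
E
```

```text
13.7167 [ 0.4425 -0.0028  0.0498] [-3.5380e-01 -3.1209e+00  1.1000e-03] [-0.3  1.1  1. ] 0.998
dr [0.0002, 0.001, -0.0003] dp [0.5, -0.9, 35.0] rows 0.8
```

View pics/w13.png

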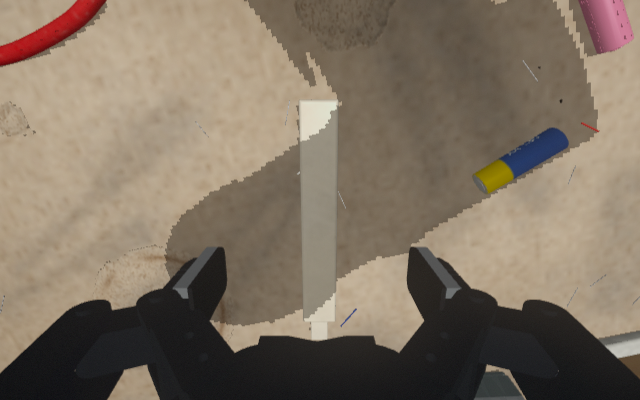

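Key well centred (columns 301–337 between the pads). Descend and close, then lift.

Request:
{"api": "play_rows", "payload": {
  "dr": [
    [0, 0, 0],
    [0, 0, 0],
    [0, 0, 0],
    [0, 0, 0],
    [0, 0, 0]
  ],
  "dp": [
    [0, 0, 12],
    [0, 0, 25],
    [0, 0, 34.5],
    [0, 0, 34.5],
    [0, 0, 34.5]
  ],
  "grip": [0, 0, 0, 0.5, 1]
}}

```text
time: 14.18
tcp_pos: [0.4432, -0.0021, 0.0161]
ee_rot: [0.352, 3.121, 0.0]
contact_force: [0.2, -0.7, 0.0]
grip_width: 0.748
```

Request:
{"api": "play_rows", "payload": {
  "dr": [
    [0, 0, 0],
    [0, 0, 0],
    [0, 0, 0],
    [0, 0, 0],
    [0, 0, 0]
  ],
  "dp": [
    [0, 0, 0],
    [0, 0, 0],
    [0, 0, 0],
    [0, 0, 0],
    [0, 0, 0]
  ],
  "grip": [1, 1, 1, 1, 1]
}}

```text
time: 14.6
tcp_pos: [0.4432, -0.0021, 0.0163]
ee_rot: [0.352, 3.12, 0.001]
contact_force: [-1.8, 0.4, 5.1]
grip_width: 0.238
```

Request:
{"api": "play_rows", "payload": {
  "dr": [
    [0, 0, 0],
    [0, 0, 0],
    [0, 0, 0],
    [0, 0, 0],
    [0, 0, 0]
  ],
  "dp": [
    [0, 0, 0],
    [0, 0, 0],
    [0, 0, 0],
    [0, 0, 0],
    [0, 0, 0]
  ],
  "grip": [1, 1, 1, 1, 1]
}}

```text
time: 15.02
tcp_pos: [0.4433, -0.002, 0.0163]
ee_rot: [0.352, 3.12, 0.001]
contact_force: [-1.6, 0.3, 5.6]
grip_width: 0.239
```

```bash
python3 look.py w14; python3 - <<'E'
from h import *
from plant import manip
s=manip.read_state()
goto(s,.6145,.1587,.10,2.7)
E
```

```text
15.0167 [ 0.4433 -0.002   0.0163] [3.5200e-01 3.1201e+00 7.0000e-04] [-1.6  0.3  5.6] 0.239
dr [0.0004, 0.0017, -0.2719] dp [-131.2, 194.9, -83.4] rows 6.0
```

View pics/w14.png

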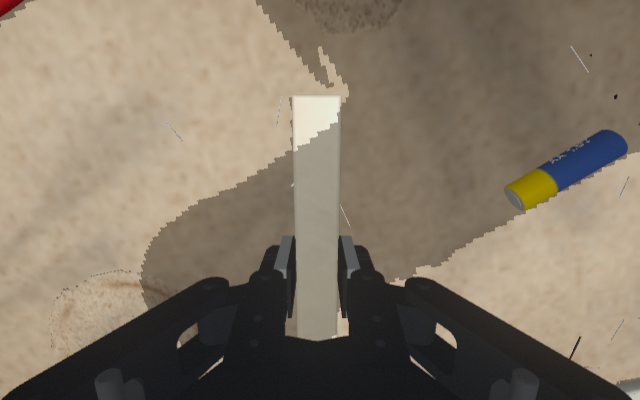

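Request:
{"api": "play_rows", "payload": {
  "dr": [
    [0, 0, 0],
    [0, 0, 0],
    [0, 0, 0],
    [0, 0, 0],
    [0, 0, 0]
  ],
  "dp": [
    [0, 0, -30],
    [0, 0, -65],
    [-10, 15, -90],
    [-30, 45, -90],
    [-50, 75, -90]
  ],
  "grip": [1, 1, 1, 1, 1]
}}

```text
time: 15.48
tcp_pos: [0.5098, 0.0605, 0.1082]
ee_rot: [0.354, 3.117, 0.004]
contact_force: [1.4, 0.2, -0.8]
grip_width: 0.238
```

Request:
{"api": "play_rows", "payload": {
  "dr": [
    [0, 0, -0.07],
    [0, 0, -0.14],
    [0, 0, -0.21],
    [0, 0, -0.272],
    [0, 0, -0.272]
  ],
  "dp": [
    [-20, 30, 0],
    [-40, 60, 0],
    [-60, 90, 0],
    [-75, 111, 0],
    [-81, 120, 0]
  ],
  "grip": [1, 1, 1, 1, 1]
}}

```text
time: 15.9
tcp_pos: [0.6158, 0.1609, 0.1046]
ee_rot: [-0.081, 3.14, 0.0]
contact_force: [-0.1, -0.5, -0.4]
grip_width: 0.235
```

Request:
{"api": "play_rows", "payload": {
  "dr": [
    [0, 0, 0],
    [0, 0, 0],
    [0, 0, 0],
    [0, 0, 0],
    [0, 0, 0]
  ],
  "dp": [
    [0, 0, 15],
    [0, 0, 35],
    [0, 0, 42],
    [0, 0, 42],
    [0, 0, 42]
  ],
  "grip": [1, 1, 1, 1, 1]
}}

```text
time: 16.32
tcp_pos: [0.6138, 0.1584, 0.0636]
ee_rot: [0.074, -3.141, 0.001]
contact_force: [-0.3, 0.4, 1.2]
grip_width: 0.235
```

```bash
python3 look.py w15; python3 - <<'E'
from h import *
from plant import manip
s=manip.read_state()
goto(s,.6145,.1587,.041,2.7)
E
```

```text
16.3167 [0.6138 0.1584 0.0636] [ 7.3700e-02 -3.1406e+00  1.0000e-03] [-0.3  0.4  1.2] 0.235
dr [0.0001, 0.0014, -0.0001] dp [-0.1, 0.1, 23.4] rows 0.6
```

View pics/w15.png

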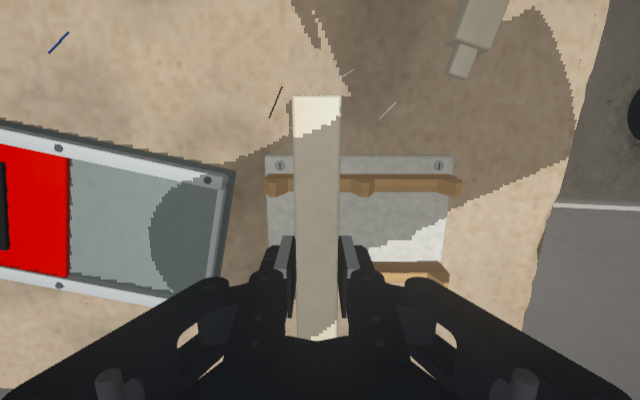

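Request:
{"api": "play_rows", "payload": {
  "dr": [
    [0, 0, 0],
    [0, 0, 0],
    [0, 0, 0],
    [0, 0, 0],
    [0, 0, 0]
  ],
  "dp": [
    [0, 0, 8],
    [0, 0, 16],
    [0, 0, 22.5],
    [0, 0, 22.5],
    [0, 0, 22.5]
  ],
  "grip": [1, 1, 1, 1, 1]
}}

```text
time: 16.78
tcp_pos: [0.6136, 0.1586, 0.0404]
ee_rot: [0.074, -3.14, 0.0]
contact_force: [0.5, -0.1, 0.1]
grip_width: 0.24
```

Request:
{"api": "play_rows", "payload": {
  "dr": [
    [0, 0, 0],
    [0, 0, 0],
    [0, 0, 0],
    [0, 0, 0],
    [0, 0, 0]
  ],
  "dp": [
    [0, 0, 0.5],
    [0, 0, 0.5],
    [0, 0, 0.5],
    [0, 0, 0.5],
    [0, 0, 0.5]
  ],
  "grip": [0.6, 0.6, 0.6, 0.6, 0.6]
}}

```text
time: 17.2
tcp_pos: [0.6138, 0.1586, 0.0403]
ee_rot: [-0.074, 3.141, -0.0]
contact_force: [0.3, -0.1, 0.0]
grip_width: 0.401
```

Request:
{"api": "play_rows", "payload": {
  "dr": [
    [0, 0, 0],
    [0, 0, 0],
    [0, 0, 0],
    [0, 0, 0],
    [0, 0, 0]
  ],
  "dp": [
    [0, 0, -20],
    [0, 0, -50],
    [0, 0, -80],
    [30, 7, -100],
    [60, 14, -100]
  ],
  "grip": [0.6, 0.6, 0.6, 0.3, 0]
}}

```text
time: 17.62
tcp_pos: [0.556, 0.1705, 0.145]
ee_rot: [-0.072, 3.132, 0.005]
contact_force: [-0.3, 1.0, 0.0]
grip_width: 0.674
```

```bash
python3 look.py w16; python3 - <<'E'
from h import *
from plant import manip
s=manip.read_state()
goto(s,.4465,.2506,.08,-13.3)
E
```

```text
17.6167 [0.556  0.1705 0.145 ] [-0.0718  3.1321  0.0045] [-0.3  1.   0. ] 0.674
dr [0.0029, 0.0007, 0.2787] dp [98.5, 84.4, 62.6] rows 3.5
```

View pics/w16.png

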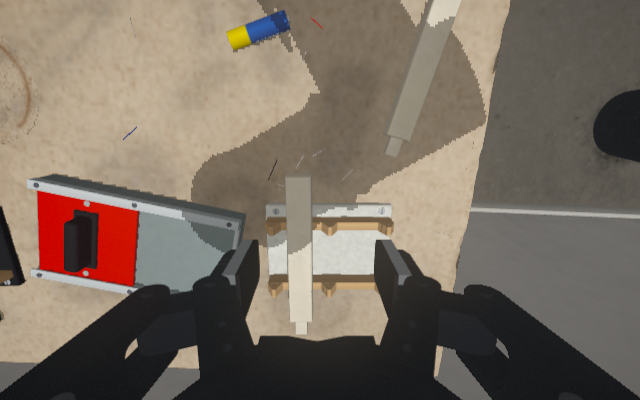

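Request:
{"api": "play_rows", "payload": {
  "dr": [
    [0, 0, 0.08],
    [0, 0, 0.16],
    [0, 0, 0.24],
    [0, 0, 0.279],
    [0, 0, 0.279]
  ],
  "dp": [
    [26, 23, 15],
    [52, 46, 30],
    [78, 69, 45],
    [98, 84, 58],
    [98, 84, 62]
  ],
  "grip": [0, 0, 0, 0, 0]
}}

```text
time: 18.08
tcp_pos: [0.4472, 0.2502, 0.0764]
ee_rot: [-0.363, -3.117, 0.003]
contact_force: [-0.9, 0.0, 0.3]
grip_width: 1.003
```

Request:
{"api": "play_rows", "payload": {
  "dr": [
    [0, 0, 0],
    [0, 0, 0],
    [0, 0, 0],
    [0, 0, 0],
    [0, 0, 0]
  ],
  "dp": [
    [0, 0, 15],
    [0, 0, 30],
    [0, 0, 30],
    [0, 0, 30],
    [0, 0, 30]
  ],
  "grip": [0, 0, 0, 0, 0]
}}

```text
time: 18.5
tcp_pos: [0.4521, 0.2492, 0.0491]
ee_rot: [0.364, 3.119, 0.001]
contact_force: [0.4, 0.3, -0.1]
grip_width: 0.998
```

```bash
python3 look.py w17; python3 - <<'E'
from h import *
from plant import manip
s=manip.read_state()
goto(s,.4465,.2506,.0158,-13.3)
E
```

```text
18.5 [0.4521 0.2492 0.0491] [3.6360e-01 3.1195e+00 9.0000e-04] [ 0.4  0.3 -0.1] 0.998
dr [0.0012, 0.0012, -0.0001] dp [5.9, -0.2, 33.5] rows 0.8
```

View pics/w17.png

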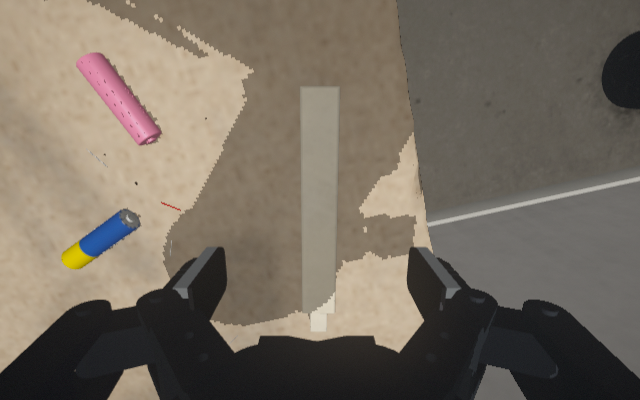

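Request:
{"api": "play_rows", "payload": {
  "dr": [
    [0, 0, 0],
    [0, 0, 0],
    [0, 0, 0],
    [0, 0, 0],
    [0, 0, 0]
  ],
  "dp": [
    [6, 0, 12],
    [6, 0, 25],
    [6, 0, 33],
    [6, 0, 33],
    [6, 0, 33]
  ],
  "grip": [0, 0, 0, 0.5, 1]
}}

```text
time: 18.97
tcp_pos: [0.4459, 0.2505, 0.0156]
ee_rot: [0.364, 3.12, -0.0]
contact_force: [-0.2, 0.1, 0.4]
grip_width: 0.749
```

Request:
{"api": "play_rows", "payload": {
  "dr": [
    [0, 0, 0],
    [0, 0, 0],
    [0, 0, 0],
    [0, 0, 0],
    [0, 0, 0]
  ],
  "dp": [
    [0, 0, 0],
    [0, 0, 0],
    [0, 0, 0],
    [0, 0, 0],
    [0, 0, 0]
  ],
  "grip": [1, 1, 1, 1, 1]
}}

```text
time: 19.38
tcp_pos: [0.4461, 0.2509, 0.0162]
ee_rot: [0.363, 3.119, 0.002]
contact_force: [-0.9, 0.5, 5.3]
grip_width: 0.237
```

Request:
{"api": "play_rows", "payload": {
  "dr": [
    [0, 0, 0],
    [0, 0, 0],
    [0, 0, 0],
    [0, 0, 0],
    [0, 0, 0]
  ],
  "dp": [
    [0, 0, 0],
    [0, 0, 0],
    [0, 0, 0],
    [0, 0, 0],
    [0, 0, 0]
  ],
  "grip": [1, 1, 1, 1, 1]
}}

```text
time: 19.8
tcp_pos: [0.4461, 0.2509, 0.0161]
ee_rot: [0.363, 3.119, 0.002]
contact_force: [-0.3, -0.3, 6.1]
grip_width: 0.24
```

```bash
python3 - <<'E'
from h import *
from plant import manip
s=manip.read_state();print(s["tcp_pos"],s["grip_width"])
goto(s,.612,.2086,.10,2.7)
E
```

```text
[0.44609089 0.2509041  0.0161484 ] 0.23955333014189914
dr [0.001, 0.0013, -0.279] dp [-171.3, -2.9, -83.7] rows 4.6
```

Request:
{"api": "play_rows", "payload": {
  "dr": [
    [0, 0, 0],
    [0, 0, 0],
    [0, 0, 0],
    [0, 0, 0],
    [0, 0, 0]
  ],
  "dp": [
    [0, 0, -30],
    [0, 0, -65],
    [-20, 0, -90],
    [-55, -1, -90],
    [-90, -1, -90]
  ],
  "grip": [1, 1, 1, 1, 1]
}}

```text
time: 20.22
tcp_pos: [0.5345, 0.2295, 0.108]
ee_rot: [0.36, 3.117, 0.005]
contact_force: [1.0, 1.6, -0.6]
grip_width: 0.236
```

Request:
{"api": "play_rows", "payload": {
  "dr": [
    [0, 0, -0.09],
    [0, 0, -0.18],
    [0, 0, -0.279],
    [0, 0, -0.279],
    [0, 0, -0.279]
  ],
  "dp": [
    [-35, -1, 0],
    [-65, -2, 0],
    [-81, -2, 0],
    [-81, -2, 0],
    [-81, -2, 0]
  ],
  "grip": [1, 1, 1, 1, 1]
}}

```text
time: 20.63
tcp_pos: [0.6114, 0.2076, 0.1042]
ee_rot: [0.069, -3.139, 0.001]
contact_force: [0.8, -0.4, -0.1]
grip_width: 0.242
```

Request:
{"api": "play_rows", "payload": {
  "dr": [
    [0, 0, 0],
    [0, 0, 0],
    [0, 0, 0],
    [0, 0, 0],
    [0, 0, 0]
  ],
  "dp": [
    [0, 0, 15],
    [0, 0, 35],
    [0, 0, 42],
    [0, 0, 42],
    [0, 0, 42]
  ],
  "grip": [1, 1, 1, 1, 1]
}}

```text
time: 21.05
tcp_pos: [0.6108, 0.2084, 0.0636]
ee_rot: [0.074, -3.14, 0.001]
contact_force: [-0.1, -1.0, -0.2]
grip_width: 0.238
```

```bash
python3 look.py w18; python3 - <<'E'
from h import *
from plant import manip
s=manip.read_state()
goto(s,.612,.2086,.041,2.7)
E
```

```text
21.05 [0.6108 0.2084 0.0636] [ 7.3900e-02 -3.1404e+00  9.0000e-04] [-0.1 -1.  -0.2] 0.238
dr [0.0001, 0.0013, 0.0] dp [-0.5, -0.0, 23.4] rows 0.6
```

View pics/w18.png

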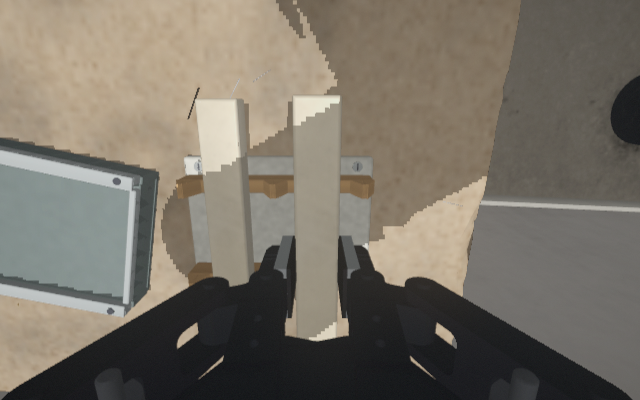

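Request:
{"api": "play_rows", "payload": {
  "dr": [
    [0, 0, 0],
    [0, 0, 0],
    [0, 0, 0],
    [0, 0, 0],
    [0, 0, 0]
  ],
  "dp": [
    [0, 0, 8],
    [0, 0, 16],
    [0, 0, 22.5],
    [0, 0, 22.5],
    [0, 0, 22.5]
  ],
  "grip": [1, 1, 1, 1, 1]
}}

```text
time: 21.52
tcp_pos: [0.6111, 0.2082, 0.0403]
ee_rot: [0.073, -3.14, 0.0]
contact_force: [0.1, -0.7, 0.2]
grip_width: 0.237
```

Request:
{"api": "play_rows", "payload": {
  "dr": [
    [0, 0, 0],
    [0, 0, 0],
    [0, 0, 0],
    [0, 0, 0],
    [0, 0, 0]
  ],
  "dp": [
    [0, 0, 0.5],
    [0, 0, 0.5],
    [0, 0, 0.5],
    [0, 0, 0.5],
    [0, 0, 0.5]
  ],
  "grip": [0.62, 0.62, 0.62, 0.62, 0.62]
}}

```text
time: 21.93
tcp_pos: [0.6113, 0.2082, 0.0402]
ee_rot: [0.073, -3.141, 0.0]
contact_force: [0.0, -0.2, 0.1]
grip_width: 0.381
```

Request:
{"api": "play_rows", "payload": {
  "dr": [
    [0, 0, 0],
    [0, 0, 0],
    [0, 0, 0],
    [0, 0, 0],
    [0, 0, 0]
  ],
  "dp": [
    [0, 0, -20],
    [0, 0, -50],
    [0, 0, -85],
    [15, -20, -100],
    [30, -50, -100]
  ],
  "grip": [0.62, 0.62, 0.62, 0.4, 0.4]
}}

```text
time: 22.35
tcp_pos: [0.5861, 0.1589, 0.1449]
ee_rot: [-0.078, 3.132, 0.005]
contact_force: [1.0, -0.7, 1.6]
grip_width: 0.599
```

```bash
python3 look.py w19; python3 - <<'E'
from h import *
from plant import manip
s=manip.read_state()
goto(s,.54,-.02,.15,-9.2)
E
```

```text
22.35 [0.5861 0.1589 0.1449] [-0.078   3.1319  0.0048] [ 1.  -0.7  1.6] 0.599
dr [0.001, 0.0023, 0.2065] dp [49.9, -170.7, -7.2] rows 4.3
```

View pics/w19.png

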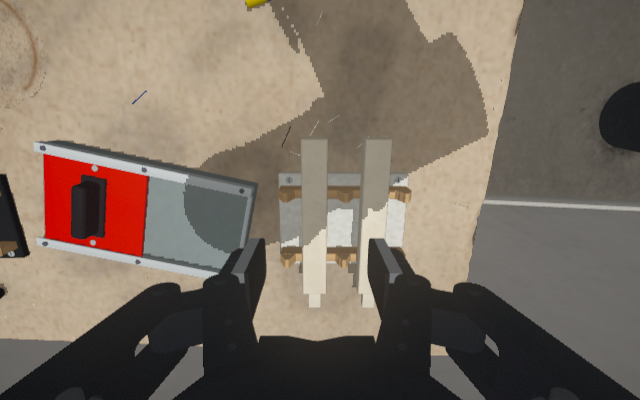

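Both white keys are in their slots. Now to the gate.

Request:
{"api": "play_rows", "payload": {
  "dr": [
    [0, 0, 0.05],
    [0, 0, 0.1],
    [0, 0, 0.15],
    [0, 0, 0.207],
    [0, 0, 0.207]
  ],
  "dp": [
    [12, -40, -3],
    [24, -80, -5],
    [36, -120, -7],
    [48, -158, -8],
    [50, -171, -8]
  ],
  "grip": [0.4, 0.4, 0.4, 0.4, 0.4]
}}

```text
time: 22.82
tcp_pos: [0.5398, -0.0202, 0.1488]
ee_rot: [-0.26, -3.13, 0.001]
contact_force: [0.8, 0.9, -0.2]
grip_width: 0.599
```

Request:
{"api": "play_rows", "payload": {
  "dr": [
    [0, 0, 0],
    [0, 0, 0],
    [0, 0, 0],
    [0, 0, 0],
    [0, 0, 0]
  ],
  "dp": [
    [0, 0, 0],
    [0, 0, 0],
    [0, 0, 0],
    [0, 0, 0],
    [0, 0, 0]
  ],
  "grip": [0.4, 0.4, 0.4, 0.4, 0.4]
}}

```text
time: 23.23
tcp_pos: [0.5419, -0.0152, 0.148]
ee_rot: [-0.249, -3.131, -0.0]
contact_force: [-0.2, 0.2, -1.0]
grip_width: 0.598
```

```bash
python3 look.py w20 0.54 0.67 -0.12 0.06 0.047 0.25; python3 - <<'E'
from h import *
from plant import manip
s=manip.read_state()
goto(s,.6047,-.0314,.15,-9.2)
E
```

```text
23.2333 [ 0.5419 -0.0152  0.148 ] [-0.2489 -3.1313 -0.    ] [-0.2  0.2 -1. ] 0.598
dr [-0.0, -0.0003, 0.0018] dp [-64.6, -5.9, -2.0] rows 1.6
```

View pics/w20w.png

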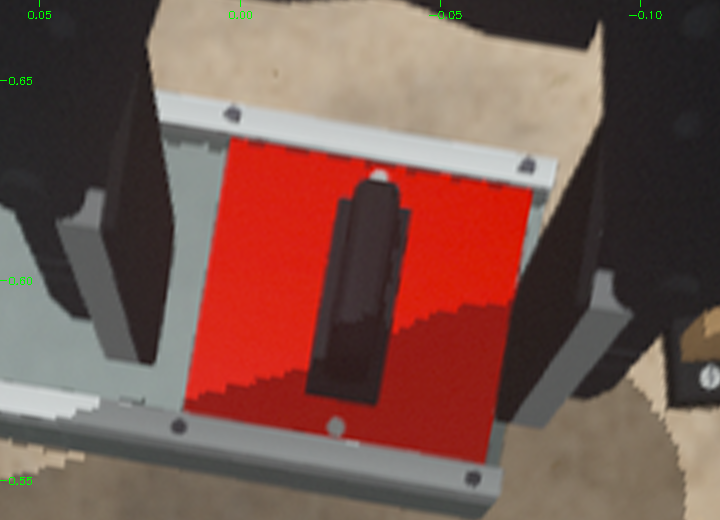

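Request:
{"api": "play_rows", "payload": {
  "dr": [
    [0, 0, 0],
    [0, 0, 0],
    [0, 0, 0],
    [0, 0, 0],
    [0, 0, 0]
  ],
  "dp": [
    [-35, -3, 0],
    [-62, -6, 0],
    [-63, -6, 25],
    [-63, -6, 55],
    [-63, -6, 70]
  ],
  "grip": [0.4, 0.4, 0.4, 0.4, 0.4]
}}

```text
time: 23.7
tcp_pos: [0.6017, -0.0316, 0.0745]
ee_rot: [-0.251, -3.127, -0.0]
contact_force: [-1.0, -0.4, -0.6]
grip_width: 0.6
```

Request:
{"api": "play_rows", "payload": {
  "dr": [
    [0, 0, 0],
    [0, 0, 0],
    [0, 0, 0],
    [0, 0, 0],
    [0, 0, 0]
  ],
  "dp": [
    [0, 0, 0],
    [0, 0, 0],
    [0, 0, 0],
    [0, 0, 0],
    [0, 0, 0]
  ],
  "grip": [0.4, 0.4, 0.4, 0.4, 0.4]
}}

```text
time: 24.12
tcp_pos: [0.6039, -0.032, 0.0799]
ee_rot: [0.25, 3.129, 0.001]
contact_force: [-0.0, 0.7, 0.1]
grip_width: 0.6
```

```bash
python3 look.py w21 ; python3 - <<'E'
from h import *
from plant import manip
s=manip.read_state()
goto(s,.603,-.031,.046,-9.2)
E
```

```text
24.1167 [ 0.6039 -0.032   0.0799] [2.5050e-01 3.1286e+00 1.0000e-03] [-0.   0.7  0.1] 0.6
dr [0.0008, 0.0023, 0.0006] dp [0.9, 0.9, 33.7] rows 0.8
```

View pics/w21.png

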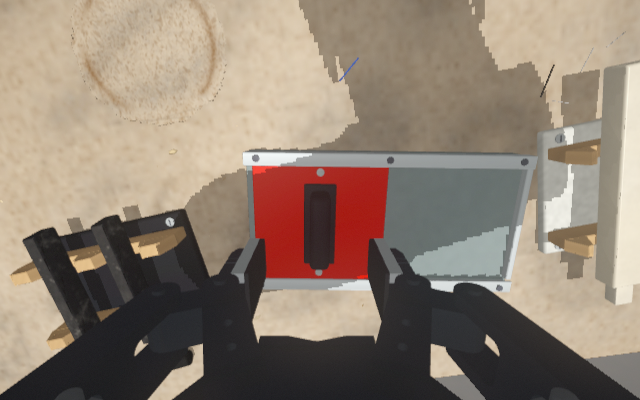

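Request:
{"api": "play_rows", "payload": {
  "dr": [
    [0, 0, 0],
    [0, 0, 0],
    [0, 0, 0],
    [0, 0, 0],
    [0, 0, 0]
  ],
  "dp": [
    [1, 1, 11],
    [1, 1, 22],
    [1, 1, 33],
    [1, 1, 33],
    [1, 1, 33]
  ],
  "grip": [0.4, 0.4, 0.4, 0.4, 0.6]
}}

```text
time: 24.58
tcp_pos: [0.6015, -0.0313, 0.0444]
ee_rot: [-0.251, -3.13, 0.001]
contact_force: [0.4, 0.2, 0.9]
grip_width: 0.474
```

Request:
{"api": "play_rows", "payload": {
  "dr": [
    [0, 0, 0],
    [0, 0, 0],
    [0, 0, 0],
    [0, 0, 0],
    [0, 0, 0]
  ],
  "dp": [
    [0, 0, 0],
    [0, 0, 0],
    [0, 0, 0],
    [0, 0, 0],
    [0, 0, 0]
  ],
  "grip": [0.8, 1, 1, 1, 1]
}}

```text
time: 25.0
tcp_pos: [0.6026, -0.0311, 0.0461]
ee_rot: [0.251, 3.13, 0.0]
contact_force: [-1.3, 0.4, 3.8]
grip_width: 0.119
```

```bash
python3 look.py w22 ; python3 - <<'E'
from h import *
from plant import manip
s=manip.read_state()
p=s["tcp_pos"];a=np.radians(-9.2);t=p[:2]+.078*np.array([-np.sin(a),np.cos(a)])
goto(s,t[0],t[1],p[2],-9.2)
E
```

```text
25.0 [ 0.6026 -0.0311  0.0461] [2.5150e-01 3.1301e+00 4.0000e-04] [-1.3  0.4  3.8] 0.119
dr [0.0003, 0.0014, 0.0003] dp [-0.0, 78.0, 0.0] rows 1.9
```

View pics/w22.png

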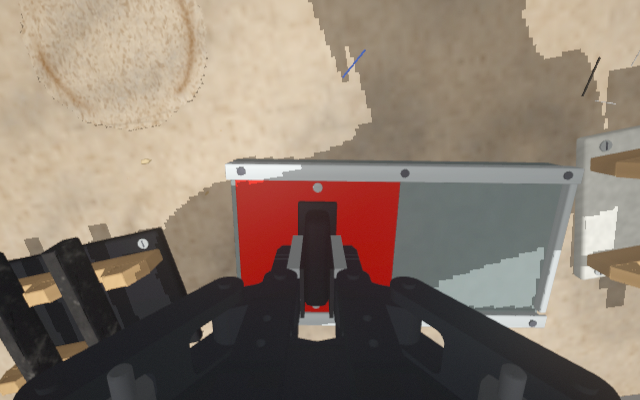

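Request:
{"api": "play_rows", "payload": {
  "dr": [
    [0, 0, 0],
    [0, 0, 0],
    [0, 0, 0],
    [0, 0, 0],
    [0, 0, 0]
  ],
  "dp": [
    [0, 8, 0],
    [0, 18, 0],
    [0, 28, 0],
    [0, 38, 0],
    [0, 48, 0]
  ],
  "grip": [1, 1, 1, 1, 1]
}}

```text
time: 25.47
tcp_pos: [0.611, 0.0175, 0.0461]
ee_rot: [0.25, 3.129, -0.0]
contact_force: [2.3, -1.5, 5.2]
grip_width: 0.122
```

Request:
{"api": "play_rows", "payload": {
  "dr": [
    [0, 0, 0],
    [0, 0, 0],
    [0, 0, 0],
    [0, 0, 0],
    [0, 0, 0]
  ],
  "dp": [
    [0, 10, 0],
    [0, 20, 0],
    [0, 28, 0],
    [0, 28, 0],
    [0, 28, 0]
  ],
  "grip": [1, 1, 1, 1, 1]
}}

```text
time: 25.88
tcp_pos: [0.616, 0.0458, 0.0461]
ee_rot: [0.249, 3.128, 0.002]
contact_force: [4.0, 0.7, 5.5]
grip_width: 0.119
```

```bash
python3 look.py w23
```

```text
25.8833 [0.616  0.0458 0.0461] [2.491e-01 3.128e+00 2.500e-03] [4.  0.7 5.5] 0.119
```

View pics/w23.png

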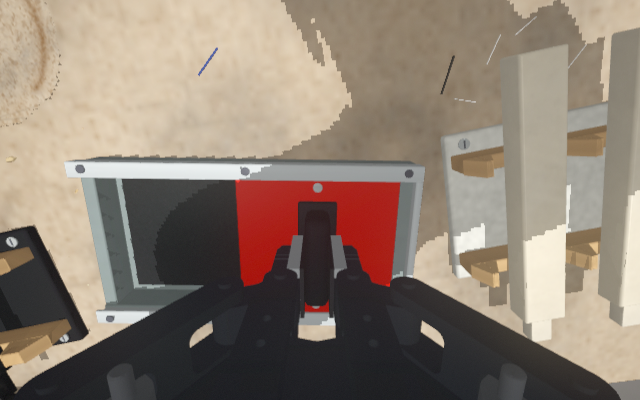

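Request:
{"api": "play_rows", "payload": {
  "dr": [
    [0, 0, 0],
    [0, 0, 0],
    [0, 0, 0],
    [0, 0, 0],
    [0, 0, 0]
  ],
  "dp": [
    [0, 0, 0],
    [0, 0, 0],
    [0, 0, 0],
    [0, 0, -25],
    [0, 0, -60]
  ],
  "grip": [0.6, 0.6, 0.6, 0.6, 0.6]
}}

```text
time: 26.35
tcp_pos: [0.6105, 0.0435, 0.1012]
ee_rot: [-0.251, -3.121, 0.004]
contact_force: [1.2, -0.1, 0.3]
grip_width: 0.4
```

Request:
{"api": "play_rows", "payload": {
  "dr": [
    [0, 0, -0.12],
    [0, 0, -0.24],
    [0, 0, -0.36],
    [0, 0, -0.48],
    [0, 0, -0.6]
  ],
  "dp": [
    [20, 4, -30],
    [50, 10, -50],
    [88, 18, -60],
    [127, 27, -60],
    [166, 35, -60]
  ],
  "grip": [0.6, 0.6, 0.4, 0.4, 0.4]
}}

```text
time: 26.77
tcp_pos: [0.4538, 0.1052, 0.165]
ee_rot: [0.693, -3.063, -0.001]
contact_force: [-0.8, 0.7, 0.5]
grip_width: 0.597
```

Request:
{"api": "play_rows", "payload": {
  "dr": [
    [0, 0, -0.12],
    [0, 0, -0.24],
    [0, 0, -0.36],
    [0, 0, -0.48],
    [0, 0, -0.6]
  ],
  "dp": [
    [0, 0, 0],
    [0, 0, 0],
    [0, 0, 0],
    [0, 0, 0],
    [0, 0, 0]
  ],
  "grip": [0.4, 0.4, 0.4, 0.4, 0.4]
}}

```text
time: 27.18
tcp_pos: [0.4548, 0.1048, 0.1645]
ee_rot: [1.568, -2.72, -0.001]
contact_force: [0.4, -0.3, -0.1]
grip_width: 0.599
```

Request:
{"api": "play_rows", "payload": {
  "dr": [
    [0, 0, -0.12],
    [0, 0, -0.24],
    [0, 0, -0.36],
    [0, 0, -0.48],
    [0, 0, -0.6]
  ],
  "dp": [
    [0, 0, 0],
    [0, 0, 0],
    [0, 0, 0],
    [0, 0, 0],
    [0, 0, 0]
  ],
  "grip": [0.4, 0.4, 0.4, 0.4, 0.4]
}}

```text
time: 27.6
tcp_pos: [0.4549, 0.1047, 0.1644]
ee_rot: [2.301, -2.135, -0.002]
contact_force: [-0.5, 0.1, 0.3]
grip_width: 0.599
```

```bash
python3 look.py w24; python3 - <<'E'
from h import *
from plant import manip
s=manip.read_state()
goto(s,.4275,.1175,.12,110)
E
```

```text
27.6 [0.4549 0.1047 0.1644] [ 2.3013e+00 -2.1354e+00 -2.3000e-03] [-0.5  0.1  0.3] 0.599
dr [0.0026, -0.0001, -0.2671] dp [-15.0, 26.1, 44.5] rows 2.1
```

View pics/w24.png

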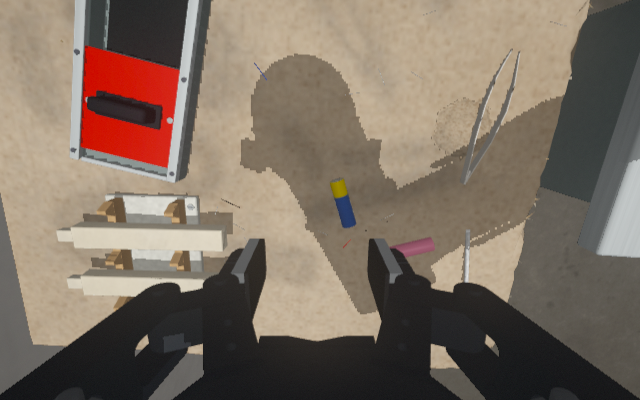

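```bash
python3 - <<'E'
from h import *
z=np.load("w24.npz");c=(z["K"],z["Rc"],z["o"]);print(c[2])
d={"frame":z["frame"]}
warp(d,c,.39,.47,.07,.16,0.010,.2,"pics/cell.png")
E
```

```text
[0.46010049 0.03580736 0.29568827]
```

View pics/cell.png

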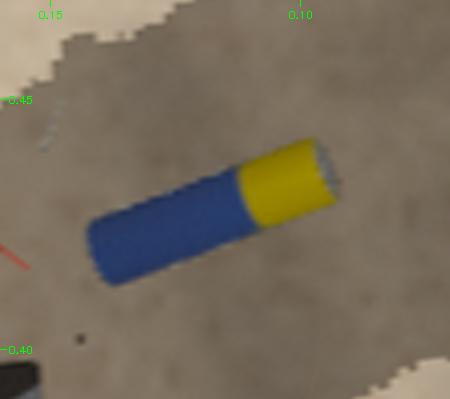

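Request:
{"api": "play_rows", "payload": {
  "dr": [
    [0, 0, -0.1],
    [0, 0, -0.2],
    [0, 0, -0.267],
    [0, 0, -0.267],
    [0, 0, -0.267]
  ],
  "dp": [
    [-7, 13, 15],
    [-15, 26, 30],
    [-15, 26, 60],
    [-15, 26, 90],
    [-15, 26, 105]
  ],
  "grip": [0.45, 0.45, 0.45, 0.45, 0.45]
}}

```text
time: 28.07
tcp_pos: [0.4261, 0.1171, 0.0569]
ee_rot: [2.555, -1.82, -0.005]
contact_force: [-0.4, 0.1, -0.5]
grip_width: 0.547
```

Request:
{"api": "play_rows", "payload": {
  "dr": [
    [0, 0, 0],
    [0, 0, 0],
    [0, 0, 0],
    [0, 0, 0],
    [0, 0, 0]
  ],
  "dp": [
    [0, 0, 0],
    [0, 0, 0],
    [0, 0, 0],
    [0, 0, 0],
    [0, 0, 0]
  ],
  "grip": [0.45, 0.45, 0.45, 0.45, 0.45]
}}

```text
time: 28.48
tcp_pos: [0.4297, 0.1186, 0.0614]
ee_rot: [-2.559, 1.818, -0.001]
contact_force: [-0.2, -0.1, 0.5]
grip_width: 0.546
```

```bash
python3 look.py w25; python3 - <<'E'
from h import *
from plant import manip
s=manip.read_state()
goto(s,.4276,.1174,.016,110)
E
```

```text
28.4833 [0.4297 0.1186 0.0614] [-2.5594e+00  1.8180e+00 -1.4000e-03] [-0.2 -0.1  0.5] 0.546
dr [-0.002, 0.0005, -0.0134] dp [0.4, 2.3, 45.3] rows 1.1
```

View pics/w25.png

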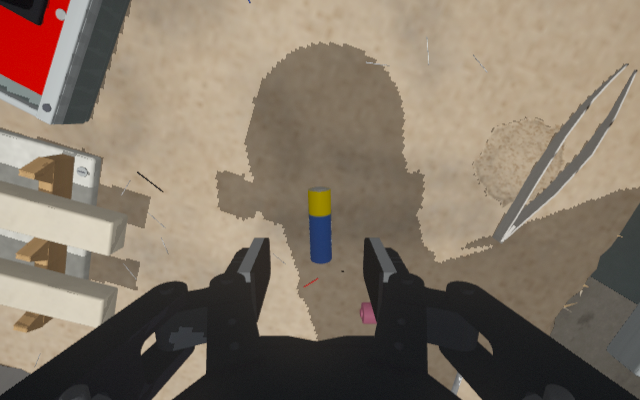

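Request:
{"api": "play_rows", "payload": {
  "dr": [
    [0, 0, -0.013],
    [0, 0, -0.013],
    [0, 0, -0.013],
    [0, 0, -0.013],
    [0, 0, -0.013]
  ],
  "dp": [
    [0, 2, 15],
    [0, 2, 30],
    [0, 2, 45],
    [0, 2, 45],
    [0, 2, 45]
  ],
  "grip": [0.5, 0.5, 0.5, 0.5, 0.5]
}}

```text
time: 28.95
tcp_pos: [0.427, 0.1173, 0.0154]
ee_rot: [2.573, -1.802, -0.0]
contact_force: [0.5, 0.9, 0.3]
grip_width: 0.501
```

Request:
{"api": "play_rows", "payload": {
  "dr": [
    [0, 0, 0],
    [0, 0, 0],
    [0, 0, 0],
    [0, 0, 0],
    [0, 0, 0]
  ],
  "dp": [
    [0, 0, 0],
    [0, 0, 0],
    [0, 0, 0],
    [0, 0, 0],
    [0, 0, 0]
  ],
  "grip": [1, 1, 1, 1, 1]
}}

```text
time: 29.37
tcp_pos: [0.4279, 0.1179, 0.0165]
ee_rot: [-2.572, 1.8, -0.002]
contact_force: [-1.4, -0.2, 6.5]
grip_width: 0.12
```

Request:
{"api": "play_rows", "payload": {
  "dr": [
    [0, 0, 0],
    [0, 0, 0],
    [0, 0, 0],
    [0, 0, 0],
    [0, 0, 0]
  ],
  "dp": [
    [0, 0, 0],
    [0, 0, 0],
    [0, 0, 0],
    [0, 0, -10],
    [0, 0, -40]
  ],
  "grip": [1, 1, 1, 1, 1]
}}

```text
time: 29.78
tcp_pos: [0.4245, 0.1161, 0.053]
ee_rot: [2.567, -1.8, -0.006]
contact_force: [0.8, -0.3, -1.0]
grip_width: 0.118
```

```bash
python3 look.py w26; python3 - <<'E'
from h import *
from plant import manip
a=np.radians(-9.2);Rz=np.array([[np.cos(a),-np.sin(a)],[np.sin(a),np.cos(a)]])
t=np.array([.6113,.0090])+Rz@np.array([0,-.043]);print("pocket",t)
s=manip.read_state();print(s["tcp_pos"],s["q"].round(2))
goto(s,t[0],t[1],.12,80.8)
E
```

```text
29.7833 [0.4245 0.1161 0.053 ] [ 2.5672 -1.7997 -0.0056] [ 0.8 -0.3 -1. ] 0.118
pocket [ 0.60442511 -0.03344686]
[0.42918219 0.11814182 0.06048555] [ 0.62  0.19 -0.47  0.   -0.9  -0.28]
dr [-0.0053, 0.0009, 0.511] dp [202.6, -112.9, -58.8] rows 5.7
```

View pics/w26.png

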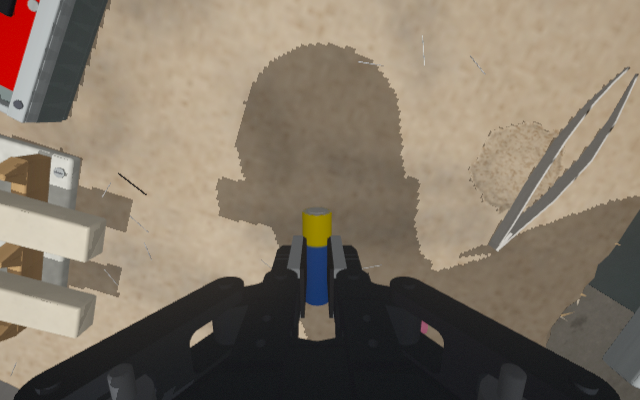

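Request:
{"api": "play_rows", "payload": {
  "dr": [
    [0, 0, 0],
    [0, 0, 0],
    [0, 0, 0],
    [0, 0, 0],
    [0, 0, 0]
  ],
  "dp": [
    [0, 0, -25],
    [20, -11, -50],
    [50, -28, -60],
    [84, -47, -60],
    [118, -66, -60]
  ],
  "grip": [1, 1, 1, 1, 1]
}}

```text
time: 30.25
tcp_pos: [0.5313, 0.0285, 0.1172]
ee_rot: [-2.572, 1.798, -0.004]
contact_force: [0.1, 0.9, 0.1]
grip_width: 0.113
```

Request:
{"api": "play_rows", "payload": {
  "dr": [
    [0, 0, 0.1],
    [0, 0, 0.2],
    [0, 0, 0.3],
    [0, 0, 0.4],
    [0, 0, 0.511]
  ],
  "dp": [
    [28, -16, 0],
    [56, -31, 0],
    [77, -43, 0],
    [85, -47, 0],
    [85, -47, 0]
  ],
  "grip": [1, 1, 1, 1, 1]
}}

```text
time: 30.67
tcp_pos: [0.6041, -0.0365, 0.1149]
ee_rot: [-2.026, 2.401, -0.001]
contact_force: [-0.1, 0.9, -1.1]
grip_width: 0.118
```

Request:
{"api": "play_rows", "payload": {
  "dr": [
    [0, 0, 0],
    [0, 0, 0],
    [0, 0, 0],
    [0, 0, 0],
    [0, 0, 0]
  ],
  "dp": [
    [0, 0, 0],
    [0, 0, 0],
    [0, 0, 0],
    [0, 0, 0],
    [0, 0, 0]
  ],
  "grip": [1, 1, 1, 1, 1]
}}

```text
time: 31.08
tcp_pos: [0.6026, -0.0343, 0.1156]
ee_rot: [-2.037, 2.392, -0.0]
contact_force: [-1.6, -0.1, -0.5]
grip_width: 0.118
```

```bash
python3 look.py w27; python3 - <<'E'
from h import *
from plant import manip
s=manip.read_state()
goto(s,.6044,-.0334,.022,80.8)
E
```

```text
31.0833 [ 0.6026 -0.0343  0.1156] [-2.0366e+00  2.3915e+00 -4.0000e-04] [-1.6 -0.1 -0.5] 0.118
dr [-0.0003, 0.0001, 0.0003] dp [-1.2, -1.6, 93.6] rows 2.2
```

View pics/w27.png

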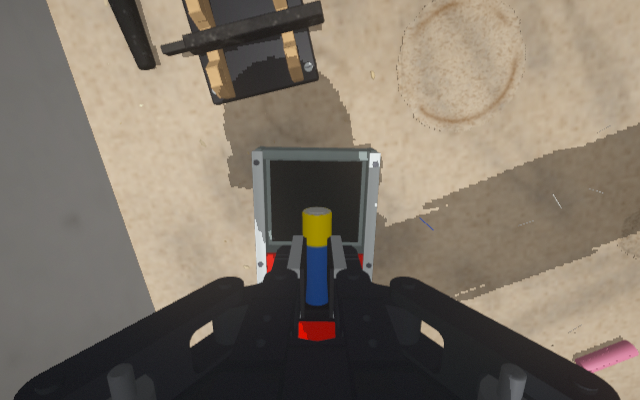

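```bash
python3 - <<'E'
from h import *
z=np.load("w27.npz");c=(z["K"],z["Rc"],z["o"]);im=np.ascontiguousarray(z["frame"][:,:,::-1])
a=np.radians(-9.2);Rz=np.array([[np.cos(a),-np.sin(a)],[np.sin(a),np.cos(a)]])
def W(x,y,zz): return np.r_[np.array([.6113,.0090])+Rz@np.array([x,y]),zz]
for zz,col in((.022,(0,255,0)),(.004,(0,255,255))):
    P=np.array([w2px(c,W(x,y,zz)) for x,y in((-.04,-.081),(.04,-.081),(.04,-.005),(-.04,-.005))]).astype(int)
    cv2.polylines(im,[P],True,col,1)
P=np.array([w2px(c,W(x,y,.031)) for x,y in((-.045,-.089),(.045,-.089),(.045,.089),(-.045,.089))]).astype(int)
cv2.polylines(im,[P],True,(255,0,255),1)
cv2.imwrite("pics/ov.png",cv2.resize(im[120:360,200:440],None,fx=2.5,fy=2.5))
E
```

```text
(no output)
```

View pics/ov.png

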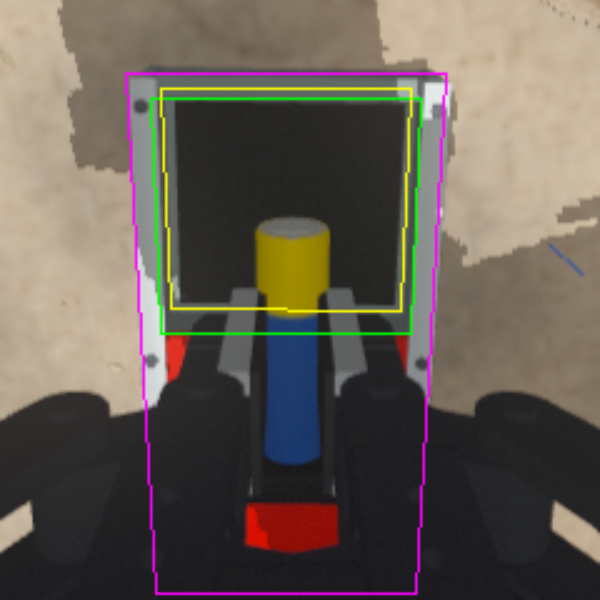

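Request:
{"api": "play_rows", "payload": {
  "dr": [
    [0, 0, 0],
    [0, 0, 0],
    [0, 0, 0],
    [0, 0, 0],
    [0, 0, 0]
  ],
  "dp": [
    [-1, -1.5, 15],
    [-1, -1.5, 35],
    [-1, -1.5, 50],
    [-1, -1.5, 60],
    [-1, -1.5, 70]
  ],
  "grip": [1, 1, 1, 1, 1]
}}

```text
time: 31.55
tcp_pos: [0.6042, -0.0338, 0.0447]
ee_rot: [2.035, -2.393, 0.0]
contact_force: [-0.1, -0.6, -0.8]
grip_width: 0.116
```

Request:
{"api": "play_rows", "payload": {
  "dr": [
    [0, 0, 0],
    [0, 0, 0],
    [0, 0, 0],
    [0, 0, 0],
    [0, 0, 0]
  ],
  "dp": [
    [0, 0, 8],
    [0, 0, 16],
    [0, 0, 23],
    [0, 0, 23],
    [0, 0, 23]
  ],
  "grip": [1, 1, 1, 1, 1]
}}

```text
time: 31.97
tcp_pos: [0.6044, -0.0339, 0.0223]
ee_rot: [2.035, -2.394, 0.0]
contact_force: [-0.6, -0.0, 0.2]
grip_width: 0.114
```

```bash
python3 look.py w28; python3 - <<'E'
from h import *
from plant import manip
s=manip.read_state()
goto(s,.6044,-.0334,.0205,80.8)
E
```

```text
31.9667 [ 0.6044 -0.0339  0.0223] [ 2.0345e+00 -2.3935e+00  1.0000e-04] [-0.6 -0.   0.2] 0.114
dr [-0.0006, 0.0, -0.0013] dp [-0.5, 0.3, 2.1] rows 0.1
```

View pics/w28.png

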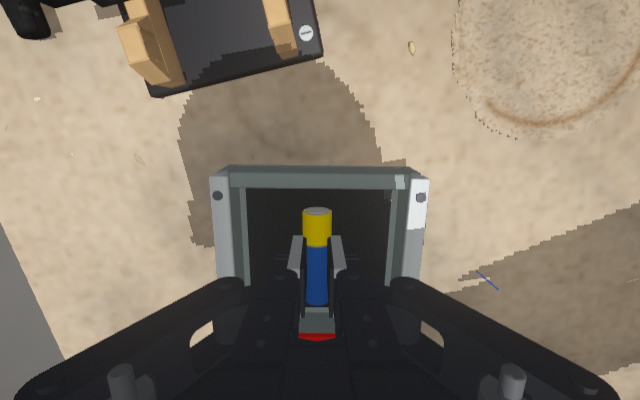

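Lower 1.5 mm, release, lift clear and look.

Request:
{"api": "play_rows", "payload": {
  "dr": [
    [0, 0, 0],
    [0, 0, 0],
    [0, 0, 0],
    [0, 0, 0],
    [0, 0, 0]
  ],
  "dp": [
    [0, 0, 1.5],
    [0, 0, 1.5],
    [0, 0, 1.5],
    [0, 0, 1.5],
    [0, 0, 1.5]
  ],
  "grip": [1, 1, 0.75, 0.65, 0.65]
}}

```text
time: 32.43
tcp_pos: [0.6045, -0.0339, 0.021]
ee_rot: [-2.034, 2.394, -0.0]
contact_force: [0.8, 0.4, 0.0]
grip_width: 0.349
```

Request:
{"api": "play_rows", "payload": {
  "dr": [
    [0, 0, 0],
    [0, 0, 0],
    [0, 0, 0],
    [0, 0, 0],
    [0, 0, 0]
  ],
  "dp": [
    [0, 0, 0],
    [0, 0, -10],
    [0, 0, -30],
    [0, 0, -60],
    [0, 0, -95]
  ],
  "grip": [0.65, 0.65, 0.65, 0.65, 0.6]
}}

```text
time: 32.85
tcp_pos: [0.6031, -0.0341, 0.1161]
ee_rot: [2.032, -2.392, -0.003]
contact_force: [1.5, -0.0, 0.1]
grip_width: 0.401
```

Request:
{"api": "play_rows", "payload": {
  "dr": [
    [0, 0, 0.12],
    [0, 0, 0.24],
    [0, 0, 0.36],
    [0, 0, 0.48],
    [0, 0, 0.6]
  ],
  "dp": [
    [0, 10, 0],
    [0, 25, 0],
    [0, 45, 0],
    [0, 60, 0],
    [0, 60, 0]
  ],
  "grip": [0.5, 0.5, 0.5, 0.5, 0.5]
}}

```text
time: 33.27
tcp_pos: [0.5429, -0.024, 0.117]
ee_rot: [-1.228, 2.891, 0.001]
contact_force: [0.1, 0.3, -0.4]
grip_width: 0.499
```

```bash
python3 look.py w29; python3 - <<'E'
from h import *
from plant import manip
s=manip.read_state()
goto(s,.56,.03,.12,-9.2)
E
```

```text
33.2667 [ 0.5429 -0.024   0.117 ] [-1.2278e+00  2.8915e+00  8.0000e-04] [ 0.1  0.3 -0.4] 0.499
dr [-0.0, 0.0012, 0.9568] dp [-49.7, 26.5, -2.8] rows 7.7
```

View pics/w29.png

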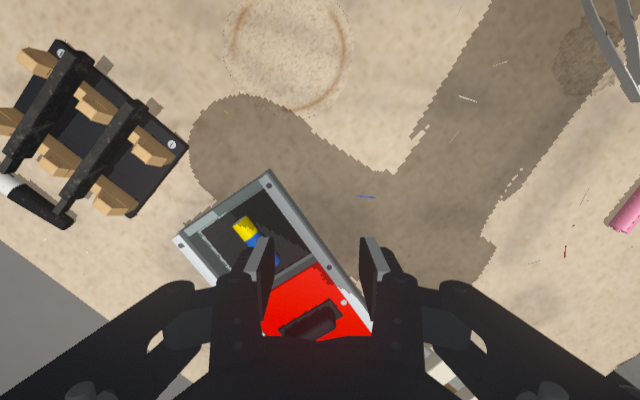

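Request:
{"api": "play_rows", "payload": {
  "dr": [
    [0, 0, 0.12],
    [0, 0, 0.24],
    [0, 0, 0.36],
    [0, 0, 0.48],
    [0, 0, 0.6]
  ],
  "dp": [
    [0, 0, 0],
    [0, 0, 0],
    [-15, 8, 0],
    [-30, 16, 0],
    [-50, 26, 0]
  ],
  "grip": [0.5, 0.5, 0.5, 0.5, 0.5]
}}

```text
time: 33.73
tcp_pos: [0.5612, 0.0298, 0.1166]
ee_rot: [-0.321, 3.124, -0.0]
contact_force: [0.3, 0.1, 0.5]
grip_width: 0.502
```

Request:
{"api": "play_rows", "payload": {
  "dr": [
    [0, 0, 0.12],
    [0, 0, 0.24],
    [0, 0, 0.357],
    [0, 0, 0.357],
    [0, 0, 0.357]
  ],
  "dp": [
    [0, 0, 0],
    [0, 0, 0],
    [0, 0, 0],
    [0, 0, 0],
    [0, 0, 0]
  ],
  "grip": [0.5, 0.5, 0.5, 0.5, 0.5]
}}

```text
time: 34.15
tcp_pos: [0.5611, 0.0299, 0.1162]
ee_rot: [0.224, 3.133, 0.0]
contact_force: [-0.5, -0.6, -0.0]
grip_width: 0.495
```

```bash
python3 look.py w30; python3 - <<'E'
from h import *
from plant import manip
s=manip.read_state()
goto(s,.615,.0456,.12,-9.2)
E
```

```text
34.15 [0.5611 0.0299 0.1162] [2.243e-01 3.133e+00 1.000e-04] [-0.5 -0.6 -0. ] 0.495
dr [0.0002, 0.0005, 0.0173] dp [-51.1, 23.3, -3.8] rows 1.4
```

View pics/w30.png

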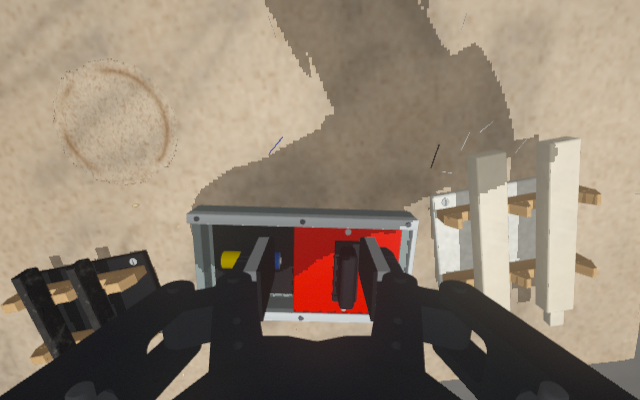

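Request:
{"api": "play_rows", "payload": {
  "dr": [
    [0, 0, 0.017],
    [0, 0, 0.017],
    [0, 0, 0.017],
    [0, 0, 0.017],
    [0, 0, 0.017]
  ],
  "dp": [
    [-30, 14, 0],
    [-51, 23, 0],
    [-51, 23, 10],
    [-51, 23, 25],
    [-51, 23, 35]
  ],
  "grip": [0.5, 0.5, 0.5, 0.5, 0.5]
}}

```text
time: 34.62
tcp_pos: [0.6142, 0.045, 0.0793]
ee_rot: [-0.255, -3.13, 0.0]
contact_force: [-0.1, -0.5, -0.9]
grip_width: 0.502
```

Request:
{"api": "play_rows", "payload": {
  "dr": [
    [0, 0, 0],
    [0, 0, 0],
    [0, 0, 0],
    [0, 0, 0],
    [0, 0, 0]
  ],
  "dp": [
    [0, 0, 0],
    [0, 0, 0],
    [0, 0, 0],
    [0, 0, 0],
    [0, 0, 0]
  ],
  "grip": [0.5, 0.5, 0.5, 0.5, 0.5]
}}

```text
time: 35.03
tcp_pos: [0.6151, 0.0452, 0.0818]
ee_rot: [0.258, 3.129, 0.001]
contact_force: [-0.8, 0.4, -0.0]
grip_width: 0.501
```

```bash
python3 look.py w31; python3 - <<'E'
from h import *
from plant import manip
s=manip.read_state()
goto(s,.615,.0456,.046,-9.2)
E
```

```text
35.0333 [0.6151 0.0452 0.0818] [2.5840e-01 3.1293e+00 8.0000e-04] [-0.8  0.4 -0. ] 0.501
dr [0.0006, 0.0013, -0.0043] dp [0.1, 0.4, 35.6] rows 0.9
```

View pics/w31.png

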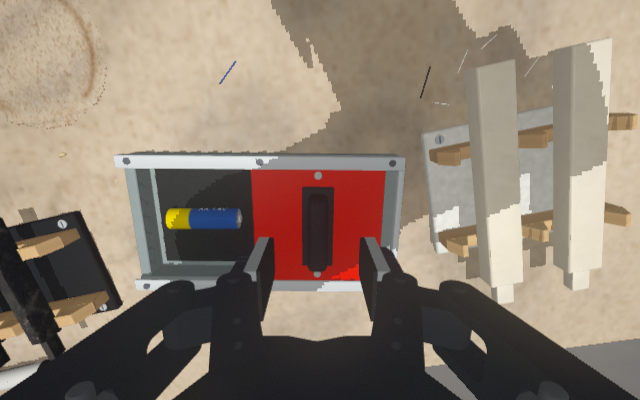

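Request:
{"api": "play_rows", "payload": {
  "dr": [
    [0, 0, 0],
    [0, 0, 0],
    [0, 0, 0],
    [0, 0, 0],
    [0, 0, 0]
  ],
  "dp": [
    [0, 0.5, 12],
    [0, 0.5, 24],
    [0, 0.5, 35],
    [0, 0.5, 35],
    [0, 0.5, 35]
  ],
  "grip": [0.5, 0.5, 0.5, 0.5, 0.6]
}}

```text
time: 35.5
tcp_pos: [0.6144, 0.0454, 0.0454]
ee_rot: [-0.259, -3.13, 0.001]
contact_force: [0.9, -0.8, 0.7]
grip_width: 0.403
```

Request:
{"api": "play_rows", "payload": {
  "dr": [
    [0, 0, 0],
    [0, 0, 0],
    [0, 0, 0],
    [0, 0, 0],
    [0, 0, 0]
  ],
  "dp": [
    [0, 0, 0],
    [0, 0, 0],
    [0, 0, 0],
    [0, 0, 0],
    [0, 0, 0]
  ],
  "grip": [0.8, 1, 1, 1, 1]
}}

```text
time: 35.92
tcp_pos: [0.6154, 0.0457, 0.0469]
ee_rot: [0.259, 3.129, 0.001]
contact_force: [-0.8, 0.2, 5.5]
grip_width: 0.118
```

Request:
{"api": "play_rows", "payload": {
  "dr": [
    [0, 0, 0],
    [0, 0, 0],
    [0, 0, 0],
    [0, 0, 0],
    [0, 0, 0]
  ],
  "dp": [
    [0, -8, 0],
    [0, -18, 0],
    [0, -28, 0],
    [0, -38, 0],
    [0, -48, 0]
  ],
  "grip": [1, 1, 1, 1, 1]
}}

```text
time: 36.33
tcp_pos: [0.6071, -0.0017, 0.0468]
ee_rot: [0.259, 3.13, 0.001]
contact_force: [-2.3, 3.2, 6.9]
grip_width: 0.119
```

Request:
{"api": "play_rows", "payload": {
  "dr": [
    [0, 0, 0],
    [0, 0, 0],
    [0, 0, 0],
    [0, 0, 0],
    [0, 0, 0]
  ],
  "dp": [
    [0, -8, 0],
    [0, -16, 0],
    [0, -24, 0],
    [0, -28, 0],
    [0, -28, 0]
  ],
  "grip": [1, 1, 1, 1, 1]
}}

```text
time: 36.75
tcp_pos: [0.602, -0.0303, 0.0468]
ee_rot: [0.26, 3.13, -0.0]
contact_force: [-2.3, -1.1, 6.7]
grip_width: 0.117
```

```bash
python3 look.py w32; python3 - <<'E'
from h import *
from plant import manip
s=manip.read_state();d=s["tcp_pos"][:2]-np.array([.6113,.0090]);a=np.radians(-9.2)
print("carrier y",-np.sin(a)*d[0]+np.cos(a)*d[1], "x",np.cos(a)*d[0]+np.sin(a)*d[1])
E
```

```text
36.75 [ 0.602  -0.0303  0.0468] [ 2.6010e-01  3.1304e+00 -5.0000e-04] [-2.3 -1.1  6.7] 0.117
carrier y -0.04011932722307339 x -0.00283770447461215
```

View pics/w32.png

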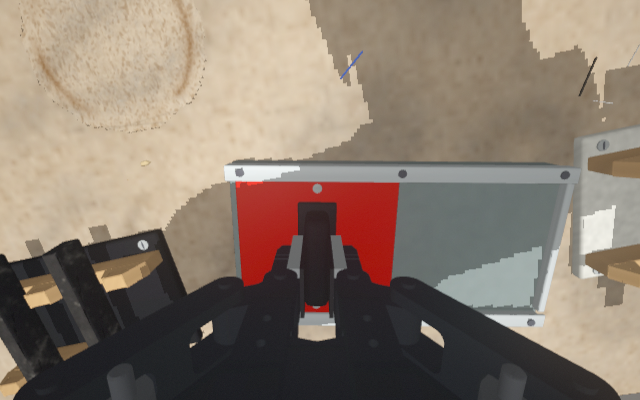

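Push on in 1.5 mm steps until the stop is felt.

Request:
{"api": "play_rows", "payload": {
  "dr": [
    [0, 0, 0],
    [0, 0, 0],
    [0, 0, 0],
    [0, 0, 0],
    [0, 0, 0]
  ],
  "dp": [
    [0, -0.5, 0],
    [0, -1, 0],
    [0, -1.5, 0],
    [0, -1.5, 0],
    [0, -1.5, 0]
  ],
  "grip": [1, 1, 1, 1, 1]
}}

```text
time: 37.22
tcp_pos: [0.602, -0.0308, 0.0468]
ee_rot: [0.259, 3.13, 0.0]
contact_force: [-3.2, 1.6, 7.5]
grip_width: 0.121
```

Request:
{"api": "play_rows", "payload": {
  "dr": [
    [0, 0, 0],
    [0, 0, 0],
    [0, 0, 0],
    [0, 0, 0],
    [0, 0, 0]
  ],
  "dp": [
    [0, -0.5, 0],
    [0, -1, 0],
    [0, -1.5, 0],
    [0, -1.5, 0],
    [0, -1.5, 0]
  ],
  "grip": [1, 1, 1, 1, 1]
}}

```text
time: 37.63
tcp_pos: [0.6019, -0.0315, 0.0469]
ee_rot: [0.259, 3.13, 0.002]
contact_force: [-2.6, 4.3, 7.3]
grip_width: 0.121
```

Request:
{"api": "play_rows", "payload": {
  "dr": [
    [0, 0, 0],
    [0, 0, 0],
    [0, 0, 0],
    [0, 0, 0],
    [0, 0, 0]
  ],
  "dp": [
    [0, -0.5, 0],
    [0, -1, 0],
    [0, -1.5, 0],
    [0, -2, 0],
    [0, -2, 0]
  ],
  "grip": [1, 1, 1, 1, 1]
}}

```text
time: 38.05
tcp_pos: [0.6019, -0.0317, 0.0469]
ee_rot: [0.259, 3.129, 0.006]
contact_force: [-3.2, 10.3, 8.3]
grip_width: 0.121
```

Request:
{"api": "play_rows", "payload": {
  "dr": [
    [0, 0, 0],
    [0, 0, 0],
    [0, 0, 0],
    [0, 0, 0],
    [0, 0, 0]
  ],
  "dp": [
    [0, -0.5, 0],
    [0, -1, 0],
    [0, -1.5, 0],
    [0, -2, 0],
    [0, -2, 0]
  ],
  "grip": [1, 1, 1, 1, 1]
}}

```text
time: 38.47
tcp_pos: [0.6018, -0.0319, 0.0468]
ee_rot: [0.259, 3.128, 0.011]
contact_force: [-3.1, 16.3, 9.0]
grip_width: 0.115
```

Request:
{"api": "play_rows", "payload": {
  "dr": [
    [0, 0, 0],
    [0, 0, 0],
    [0, 0, 0],
    [0, 0, 0],
    [0, 0, 0]
  ],
  "dp": [
    [0, 1.5, 0],
    [0, 3, 0],
    [0, 3, 0],
    [0, 3, 0],
    [0, 3, 0]
  ],
  "grip": [1, 1, 1, 0.7, 0.6]
}}

```text
time: 38.88
tcp_pos: [0.6015, -0.0332, 0.0457]
ee_rot: [-0.259, -3.131, 0.0]
contact_force: [0.4, 0.3, -0.5]
grip_width: 0.386
```

Request:
{"api": "play_rows", "payload": {
  "dr": [
    [0, 0, 0],
    [0, 0, 0],
    [0, 0, 0],
    [0, 0, 0],
    [0, 0, 0]
  ],
  "dp": [
    [0, 0, 0],
    [0, 0, 0],
    [0, 0, -20],
    [0, 0, -50],
    [0, 0, -85]
  ],
  "grip": [0.6, 0.6, 0.6, 0.6, 0.6]
}}

```text
time: 39.3
tcp_pos: [0.6001, -0.0337, 0.1297]
ee_rot: [-0.259, -3.126, 0.002]
contact_force: [1.5, 0.1, -0.4]
grip_width: 0.399
```

Request:
{"api": "play_rows", "payload": {
  "dr": [
    [0, 0, 0],
    [0, 0, 0],
    [0, 0, 0],
    [0, 0, 0],
    [0, 0, 0]
  ],
  "dp": [
    [25, 0, -30],
    [55, 0, -55],
    [85, 0, -80],
    [110, 0, -105],
    [110, 0, -105]
  ],
  "grip": [0.6, 0.6, 0.6, 0.6, 0.6]
}}

```text
time: 39.72
tcp_pos: [0.4922, -0.0153, 0.2422]
ee_rot: [0.257, 3.121, 0.003]
contact_force: [0.8, 0.7, 1.4]
grip_width: 0.395
```

Request:
{"api": "play_rows", "payload": {
  "dr": [
    [0, 0, 0],
    [0, 0, 0],
    [0, 0, 0],
    [0, 0, 0],
    [0, 0, 0]
  ],
  "dp": [
    [0, 0, 0],
    [0, 0, 0],
    [0, 0, 0],
    [0, 0, 0],
    [0, 0, 0]
  ],
  "grip": [0.8, 1, 1, 1, 1]
}}

```text
time: 40.13
tcp_pos: [0.4931, -0.0154, 0.2346]
ee_rot: [-0.26, -3.129, 0.001]
contact_force: [0.3, -0.2, 0.3]
grip_width: -0.002
```

```bash
python3 look.py w33 0.52 0.70 -0.26 0.26 0.03 0.75; python3 - <<'E'
from h import *
from plant import manip
d=manip.get_image("top");crop(d["frame"],165,85,480,265,2.5,"pics/topZ.png")
z=np.load("w33.npz");c=(z["K"],z["Rc"],z["o"])
warp({"frame":z["frame"]},c,.54,.67,-.11,.11,0.027,.3,"pics/cz.png")
E
```

```text
40.1333 [ 0.4931 -0.0154  0.2346] [-2.5970e-01 -3.1285e+00  1.3000e-03] [ 0.3 -0.2  0.3] -0.002
```

View pics/w33.png

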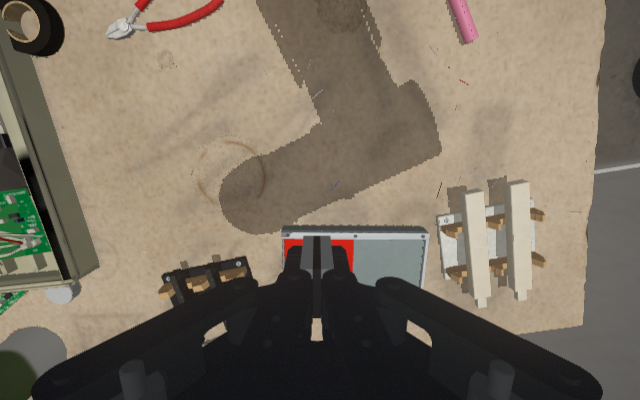

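View pics/topZ.png

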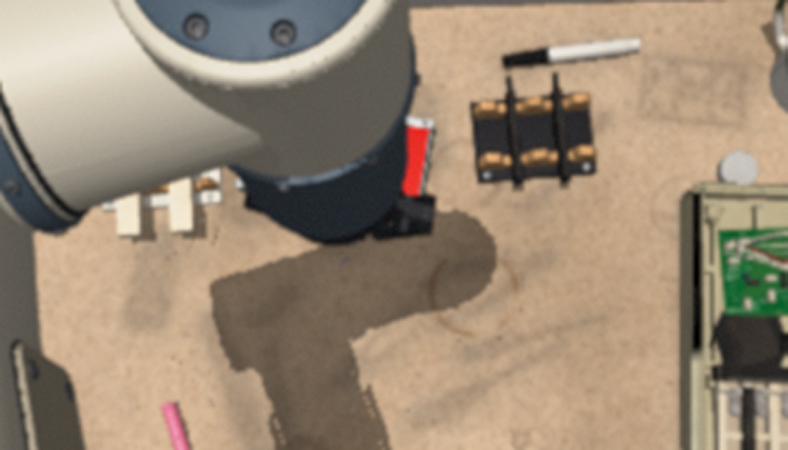

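View pics/cz.png

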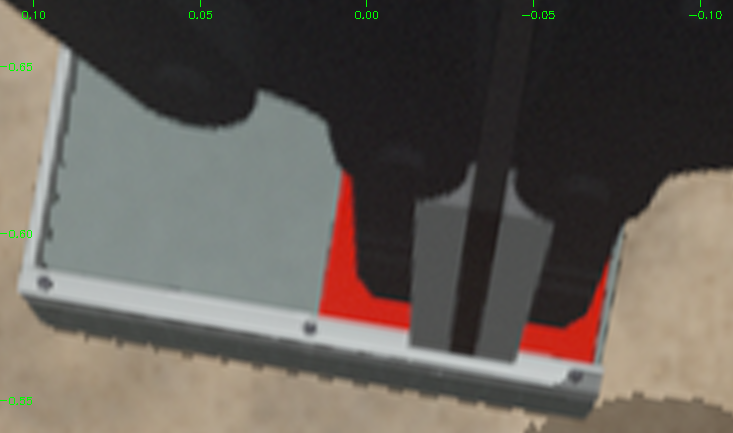

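View pics/w33w.png

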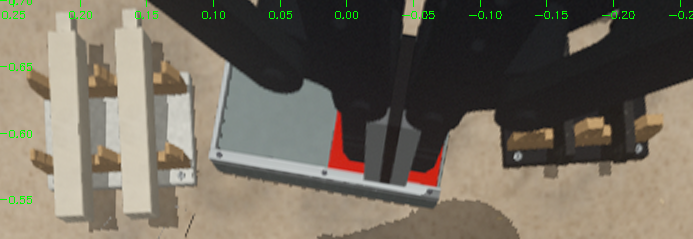

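Request:
{"api": "play_rows", "payload": {
  "dr": [
    [0, 0, 0],
    [0, 0, 0],
    [0, 0, 0],
    [0, 0, 0],
    [0, 0, 0]
  ],
  "dp": [
    [20, 0, -10],
    [50, 0, -20],
    [80, 0, -30],
    [80, 0, -30],
    [80, 0, -30]
  ],
  "grip": [0.5, 0, 0, 0, 0]
}}

```text
time: 40.65
tcp_pos: [0.4138, -0.0019, 0.2668]
ee_rot: [0.257, 3.129, 0.002]
contact_force: [0.2, -0.5, -0.1]
grip_width: 0.705
```

Request:
{"api": "play_rows", "payload": {
  "dr": [
    [0, 0, 0],
    [0, 0, 0],
    [0, 0, 0],
    [0, 0, 0],
    [0, 0, 0]
  ],
  "dp": [
    [0, 0, 0],
    [0, 0, 0],
    [0, 0, 0],
    [0, 0, 0],
    [0, 0, 0]
  ],
  "grip": [0, 0, 0, 0, 0]
}}

```text
time: 41.07
tcp_pos: [0.4144, -0.0021, 0.2653]
ee_rot: [-0.26, -3.13, 0.001]
contact_force: [0.5, -0.7, -0.7]
grip_width: 0.998
```

```bash
python3 look.py w34 0.52 0.70 -0.26 0.26 0.038 0.7; python3 - <<'E'
from h import *
from plant import manip
d=manip.get_image("side");crop(d["frame"],190,150,390,300,3.5,"pics/sideZ.png")
z=np.load("w34.npz");c=(z["K"],z["Rc"],z["o"])
warp({"frame":z["frame"]},c,.54,.67,-.11,.11,0.027,.3,"pics/cz2.png")
E
```

```text
41.0667 [ 0.4144 -0.0021  0.2653] [-2.5970e-01 -3.1297e+00  8.0000e-04] [ 0.5 -0.7 -0.7] 0.998
```

View pics/w34w.png

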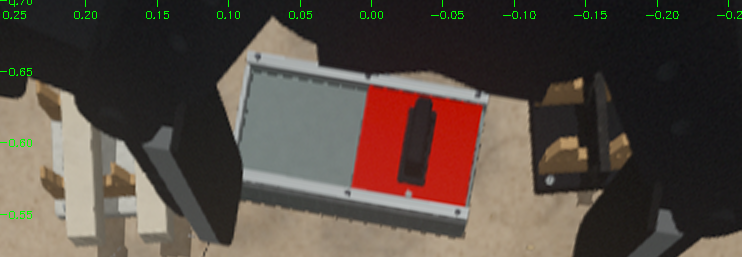

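View pics/cz2.png

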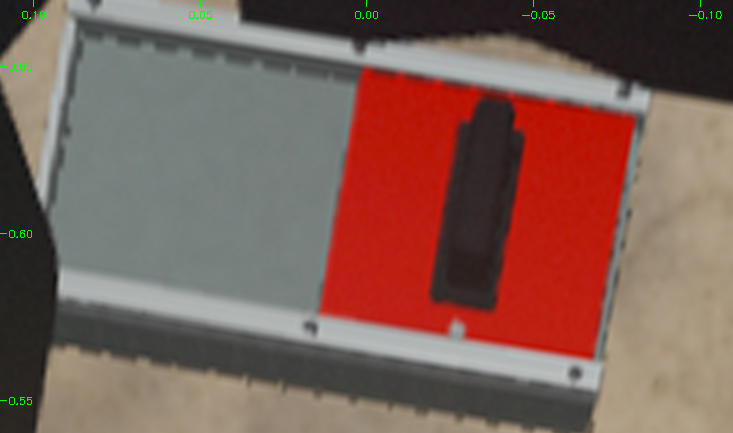

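View pics/sideZ.png

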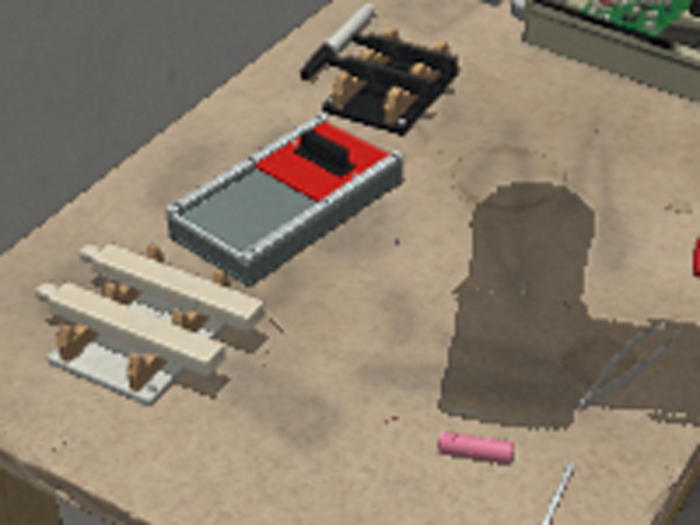

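```bash
python3 - <<'E'
from plant import manip
print(manip.close_job())
E
```

```text
the job is handed in; nothing more can be done
None
```

I finished the sort and handed the job in at about 41 s of the 128 s allowed. No verdict was reported.

- **Keys:** both black keys are in the black rack and both white keys in the white rack. The last top, side and wrist pictures show each lying across both combs in its own slot.
- **Battery:** it lies flat in the pocket; I saw it there just before closing the gate.
- **Gate:** I slid it back until it met its end stop at about 16 N. The last picture puts the plate's centre within about 1 mm of shut. Calibration is good to about 2 mm and the limit is 6 mm.
- **Jar and pink look-alike:** I never went near either.

The arm ended raised, open and touching nothing. One thing looked off: before I opened it, the gate seemed to have a gap of several mm at its end. The later measurements fit a start about 1 mm from shut, so that gap was most likely an effect of the camera angle. No checks failed.

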